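# Put the fired vase away under the roll-top dust cover

## Task

Roll the tambour cover of the dust cabinet all the way up and stand the dark brown vase upright in the middle of the one empty bat (square sand-coloured slab) inside, setting it down gently. Then roll the cover fully down onto the sill again. Leave the two green-banded bowls in the cabinet and the jar on the bench as they stand.

Things in the scene. Friction and masses are not known exactly. Their poses are not given: they have to be found in the camera images.
- cabinet: Fixed roll-top dust cabinet: half-round plywood cheeks (198 mm radius), pine-slat cover, clear fixed hood over its rear half. 430 mm wide (y), 396 deep (x), 268 high; 410 wide inside. Origin: underside, below the track's axis, midway between the cheeks; x from front (robot side) to back, z up. Front sill 169 to 183 mm before the origin, 68 mm high. Cover up: open from above from sill to x = -10 mm
- cabinet_axis (a point): Axis of the cover's circular track, 70 mm above the bench, right above the cabinet's origin; axes as the cabinet's (x to the back, y along the track's axis, z up). Inside, three bats stand in a row along y, about 130 mm apart, 92 to 101 mm in front of this axis (at -x)
- cover (a joint): Tambour cover, slats on the circular track: outer radius 180 mm, inner 171. Angle in rad: 0 = fully down on the sill, 1.54 = fully up (stop). It rises from the front over the top and goes under the rear hood. Stays where it is left; moving it takes about 1 to 10 N at the handle. Starts between 0 and 0.30
- handle (a point): Middle of the cover's handle, a round steel bar 12 mm thick, along the cabinet's y, 140 mm between the posts at its ends. Moves with the cover on a circle of 228 mm radius about cabinet_axis: it lies at 0.105 rad + joint value, measured upward from straight forward (-x). Its centre is 45 mm outside the cover, free all round between the posts. It may turn between the fingers
- bare_bat (a point): Centre of the top face of the empty bat: a fixed square sand-coloured slab, 110 x 110 x 8 mm, on the cabinet's inner floor; top 18 mm above the bench, z up. It is the left, middle or right one of the three; the bowls stand on the other two. Mostly hidden by the cover until that is up
- vase_center (a point): Dark brown ceramic vase standing on the bench left or right of the cabinet, 140 mm high, 0.25 to 0.46 kg. This point: on its axis, 70 mm above its foot; z along its axis. Round: foot 60 mm across, belly 76 (45 mm up), straight neck 32 mm across from 98 to 128 mm up, lip 40 mm at the top. Grip the neck about 113 mm up (43 mm above this point)
- bowl_a: White bowl with a green band, loose, on a bat in the cabinet: 100 mm across the rim, 55 mm high, rim 73 mm above the bench. Origin: centre of its underside. Leave alone
- bowl_b: A second bowl like bowl_a, on another bat. Leave alone
- jar: Cream glaze jar with green lid, 68 mm across, 100 mm high, on the bench on the other side of the cabinet from the vase. Origin: centre of its underside. Leave alone
Things that resemble listed ones, but are neither listed nor needed, are in the scene too. Of the things like the part that bears vase_center, leave any that is purple or yellow; of the rest the smaller one is meant.

How it is judged (in metres and radians):
On the way, in this order (a step that is already met when the one before it is completed fails the run):
1. the cover is rolled all the way up (to within 0.12 rad of its stop) (value of joint cover above 1.42 rad), for 0.2 s.
2. with the cover up, the vase stands upright on the bare bat and is let go (value of joint cover above 1.2 rad and horizontal distance between vase_center and bare_bat below 0.025 m and z of vase_center in the frame of bare_bat below 0.074 m and angle between vase_center's own z axis and vertical below 0.08 rad and contact force between the fingers and vase below 0.1 N), for 0.2 s.
At the end, for the whole second after the job is handed in: Cover fully down (joint under 0.035 rad); vase upright (within 0.08 rad) and released, its foot flat on the bare bat (centre 66 to 74 mm above it), its axis within 25 mm of the bat's centre; bowls within 15 mm and jar within 20 mm of where they stood, upright (0.1 rad) (value of joint cover below 0.035 rad and horizontal distance between vase_center and bare_bat below 0.025 m and z of vase_center in the frame of bare_bat between 0.066 and 0.074 m and angle between vase_center's own z axis and vertical below 0.08 rad and angle between each of bowl_a, bowl_b, jar's own z axis and vertical below 0.1 rad and distance of each of bowl_a, bowl_b from where it was at the start of the episode below 0.015 m and distance of jar from where it was at the start of the episode below 0.02 m); the robot touches nothing.
It fails at once if a bowl is shifted by more than 15 mm (distance of any of bowl_a, bowl_b from where it was at the start of the episode above 0.015 m).
It fails at once if the jar is shifted by more than 20 mm (distance of jar from where it was at the start of the episode above 0.02 m).
It fails at once if the vase is laid or knocked on its side (angle between vase_center's own z axis and vertical above 1.2 rad).
It fails at once if the vase is dropped or comes down fast onto the bat (over 0.25 m/s within 20 mm of standing on it) (horizontal distance between vase_center and bare_bat below 0.06 m and z of vase_center in the frame of bare_bat below 0.09 m and linear speed of vase above 0.25 m/s).
It fails at once if the vase is pressed hard on the bat (over 40 N) (contact force between vase and bat_c above 40 N).
It also fails if it takes over 72 s, if anything falls off the work surface, if the arm or the gripper's body presses on something with over 40 N, if the wrist force passes 120 N, or if a joint passes its speed limit or range.

## Robot

A 7-joint arm with a two-finger parallel gripper is mounted at the origin on the work surface. World frame = base frame: x ahead of the robot, y to its left, z up, the work surface at z = 0. Lengths are in mm, angles in rad, forces in N, time in s.
With the tool pointing down it reaches from about 350 to 900 mm from the base axis. Payload 19.9 kg.
Tool frame: the origin (TCP) lies midway between the tips of the shut fingers; the grasp point (between the pads) lies 19 mm behind it; x points along the fingers, z is the direction in which the jaws open and shut, and the axes are right-handed (so a half turn about x gives the same grasp; the last joint's range is limited). The gripper opens to 94 mm and grips with 3 to 60 N. Pads are 16 mm wide; open, the fingers measure 119 mm over their backs; the gripper's body (75 mm by 177 mm) begins 78 mm behind the grasp point.
Start: joints at [1.123, 0.417, -0.01, 1.614, 0.005, 1.111, -0.053], TCP at [247.287, -573.976, 205.425] pointing down, gripper open.
Joint ranges: [-2.81, 2.81], [-0.39, 2.02], [-1.27, 1.25], [0.06, 2.57], [-1.19, 4.33], [0.19, 2], [-2.82, 2.82]. Speed limits (rad/s): [1.89, 1.89, 2.39, 2.39, 3.01, 3.01, 3.01].

## Interface

Orientations are given as a unit quaternion [w, x, y, z].
In Python, from plant import * gives the robot as it stands. The module is installed in compiled form; this text tells all that it offers.
- The arm moves only by the tool step_arm, never from a script. Its argument "plan" is a list of rows, each an object of numbers: "grip": the closure, from 0 (fully open) to 1 (shut); "tx", "ty", "tz": the shift along the world's x, y, z in m; "turn": the turn about the world's z in rad. In form: [{"grip": .., "tx": .., "ty": .., "tz": .., "turn": ..}, ...]. A call has 1 to 12 rows; each row is the pose to reach, as a shift and turn from the pose commanded when the call began; what a row does not reach only later rows make up. A row lasts 1/12 s, in which the tool goes at most 41.7 mm and 7.16 degrees, less where a joint would pass 70% of its speed; a pose out of reach is approached as far as the arm can. A call with a gripper value outside its range is refused whole. The fingers move at their own pace and stop on an object; "squeeze" is the grip in N (left out, the last holds). Time passes only in rows, so rows that repeat a pose let the fingers close. It gives the time, the measured TCP pose, the force and the opening at its end, in the units of the state.
- observe(): the state, without advancing time (a new reading comes with each control period).
- camera(name): name is "scene" or "top" or "wrist"; returns a dict with "image" (480x640x3 uint8, blue, green, red), "z_map" (480x640 float32, mm along the optical axis (not along the pixel's ray), 0 where there is no reading), "vfov" (degrees; the focal length in pixels is half the picture's height over the tangent of half this angle, whatever the lens; pixels are square), "cx", "cy" (the principal point, pixels), "k1" (the pictures are not rectified: a ray, as slopes to the right and down, at radius r is drawn at 1 + k1 r^2 times it, then the intrinsics apply), "camera_from_world" (4x4, takes a point from world to camera coordinates); the wrist camera has in their place "mount" (4x4, takes a point from camera to tool coordinates, whose origin is the TCP and whose axes are the tool frame's). Camera axes: x right, y down, z forward; pixel columns grow to the right and rows downward; lengths in mm; the calibration is good to about 2 mm. A picture is of the moment at which its call begins: read the wrist's pose just before it.
- job_done(): hands the job in, once; it reports no verdict.
The state is a dict: "time": time; "joint_positions": joint angles; "qvel": joint speeds; "joint_torque": joint torques, N m; "tcp_pos": TCP position; "tcp_rot": TCP orientation; "contact_force": force on the tool from outside, world axes, zero at the start; "wrist_torque": the same for the moment, N m; "finger_gap": finger opening in mm.
Only numpy, scipy, OpenCV 4.12 (cv2) and the standard library are available. Lean on these libraries where they do the work, as an engineer would, in place of code of your own. Each camera call takes 0.05 s, during which the arm holds its last target.

## Working session

There is one attempt and no reset: what is moved stays moved. The work goes in short steps, Python scripts to look and compute and a tool call to move; the robot and the scene stay as the last step left them, time stands still between calls to the robot, and variables do not carry over. Pictures are saved under pics/ and viewed, and the job is handed in when it is done.

Besides the shell and the picture viewer there is one more tool, called after "Emit:" in YAML: its name, and indented under it one key for each argument. step_arm: Moves the arm, as the interface text tells. Its arguments: {"type":"object","properties":{"plan":{"type":"array"},"squeeze":{"type":"number"}},"required":["plan"]}

```bash
mkdir -p pics; cat > h.py <<'E'
from plant import *
import numpy as np, cv2
from scipy.spatial.transform import Rotation as R
def save(n,f):
    c=camera(n); cv2.imwrite('pics/'+f+'.png',c['image']); np.savez('pics/'+f+'.npz',**{k:v for k,v in c.items()}); return c
def load(f): return dict(np.load('pics/'+f+'.npz'))
def world(c,u,v,z=None):
    f=240/np.tan(np.radians(float(c['vfov']))/2)
    K=np.array([[f,0,float(c['cx'])],[0,f,float(c['cy'])],[0,0,1]])
    p=cv2.undistortPoints(np.array([[[u,v]]],float),K,np.array([float(c['k1']),0,0,0]))[0,0]
    T=np.linalg.inv(c['camera_from_world'])
    d=T[:3,:3]@np.array([p[0],p[1],1]);o=T[:3,3]
    if z is not None: return o+d*(z-o[2])/d[2]
    return o+d*float(c['z_map'][int(round(v)),int(round(u))])
def cloud(c):
    f=240/np.tan(np.radians(float(c['vfov']))/2)
    K=np.array([[f,0,float(c['cx'])],[0,f,float(c['cy'])],[0,0,1]])
    uu,vv=np.meshgrid(np.arange(640.),np.arange(480.))
    p=cv2.undistortPoints(np.stack([uu,vv],-1).reshape(-1,1,2),K,np.array([float(c['k1']),0,0,0])).reshape(480,640,2)
    z=c['z_map'][...,None]
    P=np.concatenate([p*z,z],-1)
    T=np.linalg.inv(c['camera_from_world'])
    return P@T[:3,:3].T+T[:3,3]
E
python3 - <<'E'
from h import *
s=observe()
for k,v in s.items(): print(k,np.round(v,3))
for n in('scene','top','wrist'):
    c=save(n,n+'0'); print(n,c['vfov'],c['cx'],c['cy'],c['k1'])
    if 'camera_from_world' in c: print(np.round(c['camera_from_world'],3))
    else: print(np.round(c['mount'],3))
E
```

```text
time 0.0
joint_positions [ 1.123  0.418 -0.01   1.614  0.005  1.111 -0.053]
qvel [ 0.002 -0.002 -0.001 -0.     0.     0.001  0.002]
joint_torque [ 1.0000e-03 -8.5124e+01  6.4000e-01 -4.2600e+01 -4.9000e-02  1.9000e-02
  0.0000e+00]
tcp_pos [ 247.122 -573.651  204.804]
tcp_rot [ 0.59   0.389  0.591 -0.388]
contact_force [0.708 1.387 0.997]
wrist_torque [ 0.049 -0.011  0.036]
finger_gap 94.371
scene 50.09229528267168 321.0797252241023 237.518795407566 -0.021477326330919966
[[ 4.490000e-01 -8.930000e-01 -6.000000e-03 -2.366890e+02]
 [-8.540000e-01 -4.280000e-01 -2.950000e-01  4.589600e+02]
 [ 2.610000e-01  1.370000e-01 -9.560000e-01  1.059598e+03]
 [ 0.000000e+00  0.000000e+00  0.000000e+00  1.000000e+00]]
top 42.75481183127798 334.91445620560233 236.68574255513715 0.03680099018399168
[[-1.900000e-02 -1.000000e+00 -1.200000e-02  1.835900e+01]
 [-9.960000e-01  2.000000e-02 -9.100000e-02  5.197620e+02]
 [ 9.100000e-02  1.000000e-02 -9.960000e-01  1.616717e+03]
 [ 0.000000e+00  0.000000e+00  0.000000e+00  1.000000e+00]]
wrist 68.53520470945891 321.4795897966398 239.0198247562635 0.00816862158657849
[[-1.00000e-03 -2.67000e-01  9.64000e-01 -1.79531e+02]
 [-1.00000e-03 -9.64000e-01 -2.67000e-01  7.72640e+01]
 [ 1.00000e+00 -1.00000e-03  0.00000e+00 -9.84000e-01]
 [ 0.00000e+00  0.00000e+00  0.00000e+00  1.00000e+00]]
```

View pics/scene0.png

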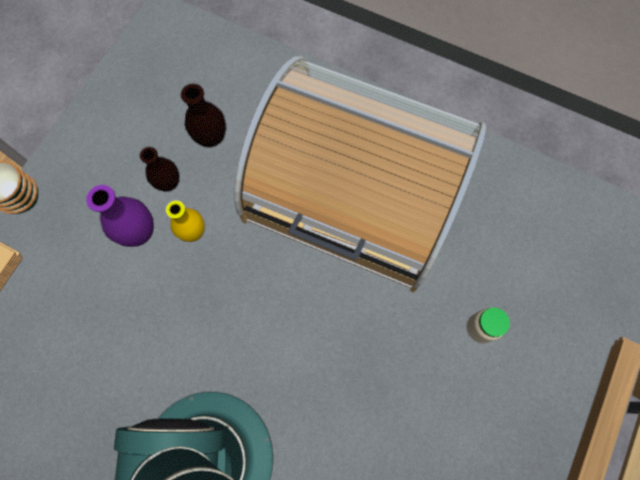

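View pics/top0.png

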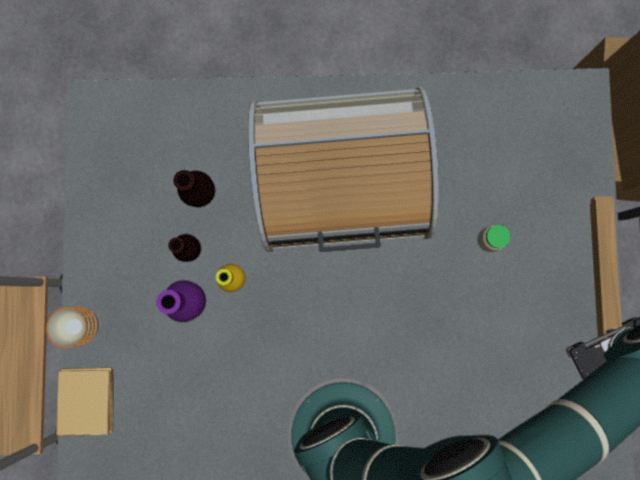

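View pics/wrist0.png

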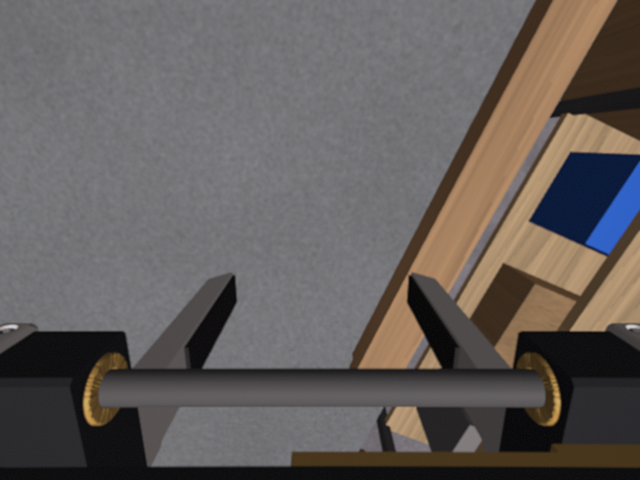

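```bash
python3 - <<'E'
from h import *
for f,pts in (('top0',dict(hL=(321,237),hR=(379,234),hLp=(320,248),hRp=(379,246),fl=(269,246),fr=(431,235),rl=(254,108),rr=(424,92),jar=(497,236),lip=(177,245),lipB=(183,180),yl=(224,277))),
 ('scene0',dict(hL=(296,220),hR=(361,243),lip=(149,154),lipB=(192,93),jar=(493,322),flc=(243,218),frc=(414,285)))):
    c=load(f)
    for k,(u,v) in pts.items(): print(f,k,np.round(world(c,u,v),0))
for f,box in(('top0',(215,275,190,300)),('scene0',(180,290,235,430))):
    c=load(f); im=c['image'][box[0]:box[1],box[2]-0:box[3]] 
c=load('top0');cv2.imwrite('pics/t0c.png',cv2.resize(c['image'][80:320,150:450],None,fx=2.6,fy=2.5,interpolation=cv2.INTER_CUBIC))
c=load('scene0');cv2.imwrite('pics/s0c.png',cv2.resize(c['image'][170:300,230:430],None,fx=4,fy=4,interpolation=cv2.INTER_CUBIC))
E
```

```text
top0 hL [508.  41. 150.]
top0 hR [ 521. -107.   64.]
top0 hLp [480.  44. 162.]
top0 hRp [ 483. -101.  158.]
top0 fl [495. 179.  73.]
top0 fr [ 512. -235.  110.]
top0 rl [824. 198. 194.]
top0 rr [ 854. -217.  194.]
top0 jar [ 507. -405.   96.]
top0 lip [496. 400. 139.]
top0 lipB [653. 377. 173.]
top0 yl [415. 284. 137.]
scene0 hL [503.  44. 155.]
scene0 hR [520. -95. 151.]
scene0 lip [499. 403. 140.]
scene0 lipB [653. 375. 181.]
scene0 jar [ 504. -403.  101.]
scene0 flc [486. 179.  38.]
scene0 frc [ 507. -230.   80.]
```

View pics/t0c.png

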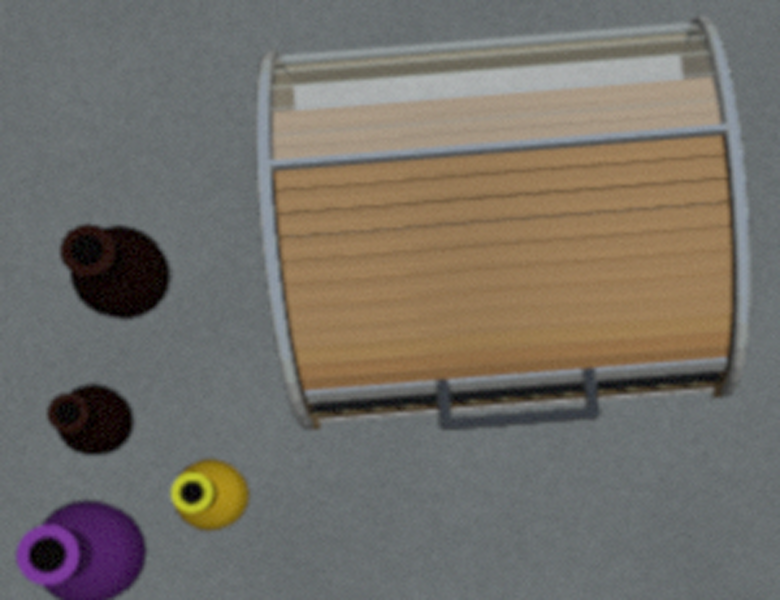

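View pics/s0c.png

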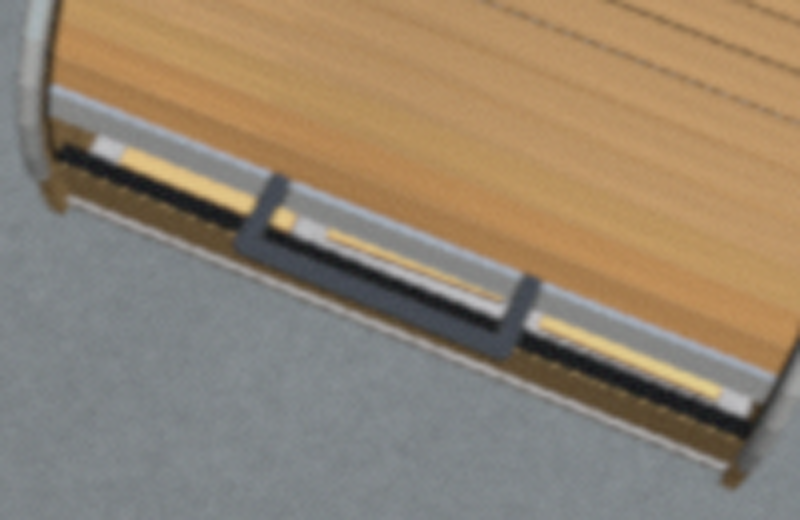

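```bash
python3 - <<'E'
from h import *
from scipy.optimize import least_squares
for f,poly in (('top0',[(262,155),(422,143),(424,210),(268,222)]),('scene0',[(285,100),(455,160),(420,250),(255,190)])):
    c=load(f);P=cloud(c);m=np.zeros((480,640),np.uint8);cv2.fillPoly(m,[np.array(poly)],1)
    Q=P[(m>0)&(c['z_map']>0)]
    def res(p,free=True):
        x0,yaw,z0,r=p
        xc=(Q[:,0]-x0)*np.cos(yaw)+Q[:,1]*np.sin(yaw)
        return np.hypot(xc,Q[:,2]-z0)-r
    for fx in (0,1):
        g=(lambda p:res([p[0],p[1],70,180])) if fx else res
        s=least_squares(g,[680,0,70,180][:2 if fx else 4],loss='soft_l1')
        print(f,s.x,np.std(g(s.x)))
    # handle bar line, z guess
c=load('top0')
for z in (145,150,155,160):
  print(z,[np.round(world(c,150+x/2.6,80+y/2.5,z),1) for x,y in((445,422),(595,410))],end='')
  d=load('scene0'); print([np.round(world(d,230+x/4,170+y/4,z),1) for x,y in((244,245),(505,346))])
# cheeks y
for f in('top0','scene0'):
    c=load(f);P=cloud(c)
    h=(P[...,2]>180)&(P[...,2]<285)&(P[...,0]>500)&(P[...,0]<900)&(abs(P[...,1])<260)
    Q=P[h]; 
    for yaw in(0.09,0.1,0.11,.12):
        yc=-Q[:,0]*np.sin(-yaw)*1+0; yc=(Q[:,1])*np.cos(yaw)+(Q[:,0]-680)*np.sin(yaw)
        print(f,yaw,np.percentile(yc,[.2,1,99,99.8]))
# vase lips
c=load('top0')
d=load('scene0')
for cc in(c,d):
    P=cloud(cc); m=(abs(P[...,0]-497)<45)&(abs(P[...,1]-401)<45)&(P[...,2]>131)&(P[...,2]<147)
    Q=P[m][:,:2]; print(len(Q),Q.min(0),Q.max(0),Q.mean(0),(Q.min(0)+Q.max(0))/2)
    m=(abs(P[...,0]-415)<65)&(abs(P[...,1]-284)<65)&(P[...,2]>20); Q=P[m]; print('yel',Q.min(0),Q.max(0))
    m=(abs(P[...,0]-497)<65)&(abs(P[...,1]-401)<65)&(P[...,2]>20); Q=P[m]; print('v',Q.min(0),Q.max(0))
    m=(abs(P[...,0]-370)<65)&(abs(P[...,1]-420)<95)&(P[...,2]>20); Q=P[m]; print('purp',Q.min(0),Q.max(0))
E
```

```text
top0 [6.89344727e+02 6.14241695e-02 7.22093486e+01 1.76033123e+02] 3.0155595462980846
top0 [6.93409524e+02 6.15239549e-02] 3.1182164667347965
scene0 [6.91019338e+02 6.05385178e-02 7.01005117e+01 1.80150256e+02] 1.8283916957700173
scene0 [6.90645039e+02 6.04761942e-02] 1.832142918000868
145 [array([479.5,  41.7, 145. ]), array([ 488.6, -101.1,  145. ])][array([479.9,  44.5, 145. ]), array([491.5, -98.1, 145. ])]
150 [array([479.2,  41.6, 150. ]), array([ 488.2, -100.8,  150. ])][array([478.6,  43.5, 150. ]), array([490.1, -98.4, 150. ])]
155 [array([478.8,  41.4, 155. ]), array([ 487.8, -100.5,  155. ])][array([477.3,  42.5, 155. ]), array([488.8, -98.7, 155. ])]
160 [array([478.4,  41.3, 160. ]), array([ 487.5, -100.2,  160. ])][array([476. ,  41.4, 160. ]), array([487.4, -99. , 160. ])]
top0 0.09 [-243.935401   -233.58865217  202.36207665  213.59652472]
top0 0.1 [-244.82733159 -234.11644873  202.95592686  214.66117646]
top0 0.11 [-245.70784768 -234.57665717  203.61512782  215.6369023 ]
top0 0.12 [-246.55435776 -235.10275031  204.16148906  216.52362097]
scene0 0.09 [-242.83055916 -23
[... 294 characters left out ...]
 424.04675019] [497.67604576 403.34553549] [497.89951493 403.58911044]
yel [380.3540138  248.64820189  21.1234921 ] [454.00760534 319.10046781 146.4266134 ]
v [461.36859741 366.17194999  20.94039931] [533.70753409 435.61049571 146.74985102]
purp [305.75919335 350.21785942  22.60952779] [411.64669012 447.06953613 210.9094006 ]
255 [477.90476533 385.36021375] [517.69327893 425.00729776] [497.15014181 404.37306662] [497.79902213 405.18375576]
yel [378.4546136  247.50513144  20.53753829] [452.37970644 317.45370586 144.71356326]
v [459.99233159 365.04612169  20.16623206] [535.5346953  434.45158744 145.93626139]
purp [305.08707243 349.12835724  20.10550678] [412.56414718 444.05135062 207.12946912]
```

```bash
python3 - <<'E'
from h import *
s=observe(); r=R.from_quat(np.roll(s['tcp_rot'],-1)).as_matrix(); print(r.round(3)); print('jaw yaw',np.arctan2(r[1,2],r[0,2]))
t=np.array([483,-29.5]); print((t-s['tcp_pos'][:2]), s['tcp_pos'])
E
```

```text
[[-0.     0.918  0.396]
 [ 0.001  0.396 -0.918]
 [-1.    -0.    -0.001]]
jaw yaw -1.1639713699087801
[235.79957931 544.2256673 ] [ 247.20042069 -573.7256673   204.99075757]
```

Emit:
step_arm:
  plan:
    - {"tz": 0.04,"grip": 0.57}
    - {"tx": 0.05,"ty": 0.15,"tz": 0.08,"turn": 0.25,"grip": 0.57}
    - {"tx": 0.1,"ty": 0.3,"tz": 0.08,"turn": 1.225,"grip": 0.57}
    - {"tx": 0.1,"ty": 0.3,"tz": 0.08,"turn": 1.225,"grip": 0.57}
    - {"tx": 0.1,"ty": 0.3,"tz": 0.08,"turn": 1.225,"grip": 0.57}
    - {"tx": 0.15,"ty": 0.4,"tz": 0.08,"turn": 1.225,"grip": 0.57}
    - {"tx": 0.236,"ty": 0.544,"tz": 0.08,"turn": 1.225,"grip": 0.57}
    - {"tx": 0.236,"ty": 0.544,"tz": 0.08,"turn": 1.225,"grip": 0.57}
    - {"tx": 0.236,"ty": 0.544,"tz": 0.08,"turn": 1.225,"grip": 0.57}
    - {"tx": 0.236,"ty": 0.544,"tz": 0.08,"turn": 1.225,"grip": 0.57}
    - {"tx": 0.236,"ty": 0.544,"tz": 0.08,"turn": 1.225,"grip": 0.57}
    - {"tx": 0.236,"ty": 0.544,"tz": 0.08,"turn": 1.225,"grip": 0.57}

```text
schema error: expected keys grip, tx, ty, tz, turn
```

All keys are needed in each row.

Emit:
step_arm:
  plan:
    - {"tx": 0,"ty": 0,"tz": 0.04,"turn": 0,"grip": 0.57}
    - {"tx": 0.05,"ty": 0.15,"tz": 0.08,"turn": 0.25,"grip": 0.57}
    - {"tx": 0.1,"ty": 0.3,"tz": 0.08,"turn": 1.225,"grip": 0.57}
    - {"tx": 0.1,"ty": 0.3,"tz": 0.08,"turn": 1.225,"grip": 0.57}
    - {"tx": 0.1,"ty": 0.3,"tz": 0.08,"turn": 1.225,"grip": 0.57}
    - {"tx": 0.15,"ty": 0.4,"tz": 0.08,"turn": 1.225,"grip": 0.57}
    - {"tx": 0.236,"ty": 0.544,"tz": 0.08,"turn": 1.225,"grip": 0.57}
    - {"tx": 0.236,"ty": 0.544,"tz": 0.08,"turn": 1.225,"grip": 0.57}
    - {"tx": 0.236,"ty": 0.544,"tz": 0.08,"turn": 1.225,"grip": 0.57}
    - {"tx": 0.236,"ty": 0.544,"tz": 0.08,"turn": 1.225,"grip": 0.57}
    - {"tx": 0.236,"ty": 0.544,"tz": 0.08,"turn": 1.225,"grip": 0.57}
    - {"tx": 0.236,"ty": 0.544,"tz": 0.08,"turn": 1.225,"grip": 0.57}

```text
time: 1.15
tcp_pos: [423.7, -152.2, 280.7]
tcp_rot: [0.707, -0.024, 0.707, 0.024]
contact_force: [0.7, -0.6, 0.0]
finger_gap: 40.3
```

Emit:
step_arm:
  plan:
    - {"tx": 0,"ty": 0,"tz": 0,"turn": 0,"grip": 0.57}
    - {"tx": 0,"ty": 0,"tz": 0,"turn": 0,"grip": 0.57}

```text
time: 1.32
tcp_pos: [424.0, -152.4, 280.6]
tcp_rot: [0.707, -0.023, 0.707, 0.023]
contact_force: [-0.5, -1.2, -0.1]
finger_gap: 40.0
```

```bash
python3 - <<'E'
from h import *
s=observe(); r=R.from_quat(np.roll(s['tcp_rot'],-1)).as_matrix(); print('jaw yaw',np.arctan2(r[1,2],r[0,2]),s['tcp_pos'],s['finger_gap'])
E
```

```text
jaw yaw 0.06469484489404817 [ 424.02232873 -152.37341919  280.62186069] 39.975290529645136
```

Emit:
step_arm:
  plan:
    - {"tx": 0.059,"ty": 0.123,"tz": 0,"turn": 0,"grip": 0.57}
    - {"tx": 0.059,"ty": 0.123,"tz": 0,"turn": 0,"grip": 0.57}
    - {"tx": 0.059,"ty": 0.123,"tz": 0,"turn": 0,"grip": 0.57}
    - {"tx": 0.059,"ty": 0.123,"tz": -0.05,"turn": 0,"grip": 0.57}
    - {"tx": 0.059,"ty": 0.123,"tz": -0.05,"turn": 0,"grip": 0.57}
    - {"tx": 0.059,"ty": 0.123,"tz": -0.05,"turn": 0,"grip": 0.57}

```text
time: 1.82
tcp_pos: [481.0, -31.6, 228.3]
tcp_rot: [0.705, -0.021, 0.708, 0.022]
contact_force: [-0.8, -0.2, -0.1]
finger_gap: 40.4
```

```bash
python3 - <<'E'
from h import *
s=observe(); print(s['tcp_pos'],s['contact_force'])
save('wrist','w1'); 
E
```

```text
[481.01510389 -31.64940196 228.28027334] [-0.82406418 -0.22845378 -0.11930834]
```

View pics/w1.png

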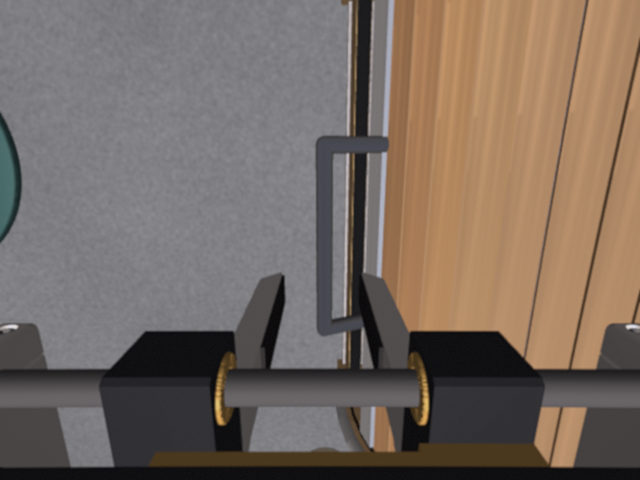

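```bash
cat >> h.py <<'E'
def wristc(c,s):
    T=np.eye(4);T[:3,:3]=R.from_quat(np.roll(s['tcp_rot'],-1)).as_matrix();T[:3,3]=s['tcp_pos']
    c=dict(c);c['camera_from_world']=np.linalg.inv(T@c['mount']);return c
E
python3 - <<'E'
from h import *
c=wristc(load('w1'),observe())
for u,v in((324,150),(324,240),(323,310)):
    print(np.round(world(c,u,v),1),np.round(world(c,u,v,158),1))
for v in (146,326): print(np.round(world(c,324,v,160),1))
E
```

```text
[478.1  40.3 166.4] [478.2  40.2 158. ]
[482.  -22.2 165.9] [482.1 -24.4 158. ]
[484.6 -77.1 166.7] [484.8 -81.4 158. ]
[478.   42.9 160. ]
[486.4 -94.2 160. ]
```

Emit:
step_arm:
  plan:
    - {"tx": 0.0015,"ty": 0.003,"tz": -0.04,"turn": 0,"grip": 0.57}
    - {"tx": 0.0015,"ty": 0.003,"tz": -0.07,"turn": 0,"grip": 0.57}
    - {"tx": 0.0015,"ty": 0.003,"tz": -0.083,"turn": 0,"grip": 0.57}
    - {"tx": 0.0015,"ty": 0.003,"tz": -0.083,"turn": 0,"grip": 0.57}
    - {"tx": 0.0015,"ty": 0.003,"tz": -0.083,"turn": 0,"grip": 1}
    - {"tx": 0.0015,"ty": 0.003,"tz": -0.083,"turn": 0,"grip": 1}
    - {"tx": 0.0015,"ty": 0.003,"tz": -0.083,"turn": 0,"grip": 1}
    - {"tx": 0.0015,"ty": 0.003,"tz": -0.083,"turn": 0,"grip": 1}
    - {"tx": 0.0015,"ty": 0.003,"tz": -0.083,"turn": 0,"grip": 1}
    - {"tx": 0.0015,"ty": 0.003,"tz": -0.083,"turn": 0,"grip": 1}
  squeeze: 45

```text
time: 2.7
tcp_pos: [482.1, -28.6, 147.6]
tcp_rot: [0.705, -0.022, 0.708, 0.021]
contact_force: [-13.9, -2.1, 7.6]
finger_gap: 10.8
```

```bash
python3 - <<'E'
from h import *
s=observe(); print(s['tcp_pos'],s['contact_force'],s['finger_gap'])
# arc path waypoints relative to start, for theta angle a0 -> a1
yaw=.062
a0=np.arccos(np.clip(((691.8-s['tcp_pos'][0])*np.cos(yaw)+(-16.7-s['tcp_pos'][1])*np.sin(yaw))/228,-1,1));print(a0,70+228*np.sin(a0))
a0=.405
for a in np.linspace(a0,1.645,23)[1:]:
    d=228*(np.cos(a0)-np.cos(a)); print(round(a-.105,2),np.round([d*np.cos(yaw),d*np.sin(yaw),228*(np.sin(a)-np.sin(a0))],1))
E
```

```text
[482.0756305  -28.63197482 147.64000234] [-13.94060002  -2.13430614   7.61646704] 10.786392234691787
0.3993371079170671 158.6481539475225
0.36 [ 5.4  0.3 11.7]
0.41 [11.4  0.7 23. ]
0.47 [18.1  1.1 34. ]
0.53 [25.3  1.6 44.6]
0.58 [33.2  2.1 54.7]
0.64 [41.6  2.6 64.4]
0.69 [50.5  3.1 73.6]
0.75 [60.   3.7 82.3]
0.81 [69.9  4.3 90.5]
0.86 [80.3  5.  98.1]
0.92 [ 91.    5.7 105. ]
0.98 [102.2   6.3 111.4]
1.03 [113.7   7.1 117.1]
1.09 [125.4   7.8 122.2]
1.15 [137.5   8.5 126.6]
1.2 [149.8   9.3 130.3]
1.26 [162.2  10.1 133.3]
1.31 [174.9  10.9 135.6]
1.37 [187.6  11.6 137.1]
1.43 [200.4  12.4 138. ]
1.48 [213.2  13.2 138.1]
1.54 [226.   14.  137.5]
```

Emit:
step_arm:
  plan:
    - {"tx": 0.0054,"ty": 0.0003,"tz": 0.0117,"turn": 0,"grip": 1}
    - {"tx": 0.0114,"ty": 0.0007,"tz": 0.023,"turn": 0,"grip": 1}
    - {"tx": 0.0181,"ty": 0.0011,"tz": 0.034,"turn": 0,"grip": 1}
    - {"tx": 0.0253,"ty": 0.0016,"tz": 0.0446,"turn": 0,"grip": 1}
    - {"tx": 0.0332,"ty": 0.0021,"tz": 0.0547,"turn": 0,"grip": 1}
    - {"tx": 0.0332,"ty": 0.0021,"tz": 0.0547,"turn": 0,"grip": 1}

```text
time: 3.2
tcp_pos: [514.4, -26.7, 203.7]
tcp_rot: [0.704, -0.022, 0.709, 0.021]
contact_force: [-37.0, -3.4, 32.5]
finger_gap: 10.5
```

Emit:
step_arm:
  plan:
    - {"tx": -0.002,"ty": 0,"tz": 0.0015,"turn": 0,"grip": 1}
    - {"tx": -0.002,"ty": 0,"tz": 0.0015,"turn": 0,"grip": 1}

```text
time: 3.37
tcp_pos: [514.5, -26.6, 204.2]
tcp_rot: [0.706, -0.022, 0.707, 0.021]
contact_force: [-8.1, -3.4, 5.5]
finger_gap: 10.6
```

Emit:
step_arm:
  plan:
    - {"tx": 0.0078,"ty": 0.0005,"tz": 0.0104,"turn": 0,"grip": 1}
    - {"tx": 0.0164,"ty": 0.001,"tz": 0.0199,"turn": 0,"grip": 1}
    - {"tx": 0.0257,"ty": 0.0016,"tz": 0.0288,"turn": 0,"grip": 1}
    - {"tx": 0.0355,"ty": 0.0022,"tz": 0.0374,"turn": 0,"grip": 1}
    - {"tx": 0.0355,"ty": 0.0022,"tz": 0.0374,"turn": 0,"grip": 1}

```text
time: 3.78
tcp_pos: [551.9, -24.3, 242.7]
tcp_rot: [0.707, -0.022, 0.706, 0.021]
contact_force: [-5.5, -5.0, 14.4]
finger_gap: 10.7
```

Emit:
step_arm:
  plan:
    - {"tx": 0.0102,"ty": 0.0007,"tz": 0.0081,"turn": 0,"grip": 1}
    - {"tx": 0.0208,"ty": 0.0014,"tz": 0.0154,"turn": 0,"grip": 1}
    - {"tx": 0.0318,"ty": 0.002,"tz": 0.0222,"turn": 0,"grip": 1}
    - {"tx": 0.0432,"ty": 0.0027,"tz": 0.0283,"turn": 0,"grip": 1}
    - {"tx": 0.0546,"ty": 0.0034,"tz": 0.0338,"turn": 0,"grip": 1}
    - {"tx": 0.0546,"ty": 0.0034,"tz": 0.0338,"turn": 0,"grip": 1}

```text
time: 4.28
tcp_pos: [606.8, -20.8, 276.2]
tcp_rot: [0.708, -0.022, 0.706, 0.021]
contact_force: [1.7, -4.1, 11.3]
finger_gap: 10.4
```

Emit:
step_arm:
  plan:
    - {"tx": 0.0121,"ty": 0.0007,"tz": 0.0047,"turn": 0,"grip": 1}
    - {"tx": 0.0244,"ty": 0.0015,"tz": 0.0087,"turn": 0,"grip": 1}
    - {"tx": 0.0368,"ty": 0.0023,"tz": 0.012,"turn": 0,"grip": 1}
    - {"tx": 0.0495,"ty": 0.0031,"tz": 0.0145,"turn": 0,"grip": 1}
    - {"tx": 0.0622,"ty": 0.0038,"tz": 0.0163,"turn": 0,"grip": 1}
    - {"tx": 0.075,"ty": 0.0046,"tz": 0.0173,"turn": 0,"grip": 1}
    - {"tx": 0.0878,"ty": 0.0054,"tz": 0.0176,"turn": 0,"grip": 1}
    - {"tx": 0.0878,"ty": 0.0054,"tz": 0.0176,"turn": 0,"grip": 1}

```text
time: 4.95
tcp_pos: [694.9, -15.4, 292.6]
tcp_rot: [0.708, -0.021, 0.706, 0.021]
contact_force: [7.7, -3.2, -0.9]
finger_gap: 10.2
```

Emit:
step_arm:
  plan:
    - {"tx": 0.005,"ty": 0.0003,"tz": 0,"turn": 0,"grip": 1}
    - {"tx": 0.01,"ty": 0.0006,"tz": -0.0002,"turn": 0,"grip": 1}
    - {"tx": 0.012,"ty": 0.0007,"tz": -0.0004,"turn": 0,"grip": 1}
    - {"tx": 0.012,"ty": 0.0007,"tz": -0.0004,"turn": 0,"grip": 1}
    - {"tx": 0.012,"ty": 0.0007,"tz": -0.0004,"turn": 0,"grip": 1}

```text
time: 5.37
tcp_pos: [705.5, -14.7, 292.2]
tcp_rot: [0.707, -0.022, 0.706, 0.021]
contact_force: [4.7, -4.3, -1.8]
finger_gap: 10.7
```

```bash
python3 - <<'E'
from h import *
s=observe(); print(s['tcp_pos'],s['contact_force'],s['finger_gap'],s['joint_positions'])
save('top','t2');save('scene','s2')
E
```

```text
[705.45497446 -14.74255024 292.15568677] [ 4.66318493 -4.32028065 -1.75930729] 10.716205370155885 [ 0.31589705  0.56431315 -0.54916593  1.26035463  0.28810709  1.39253705
 -0.1529223 ]
```

View pics/s2.png

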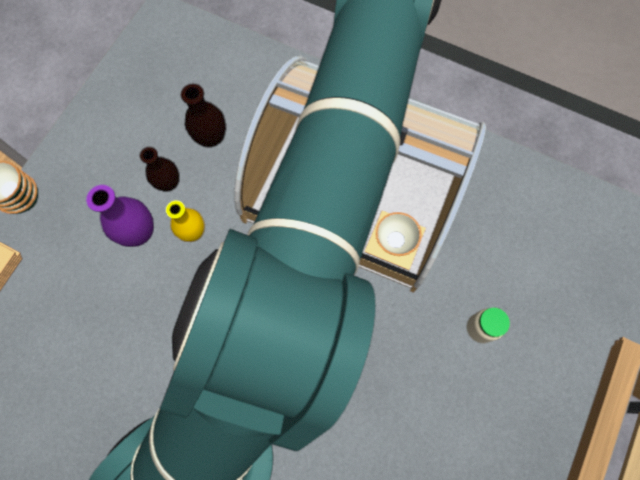

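View pics/t2.png

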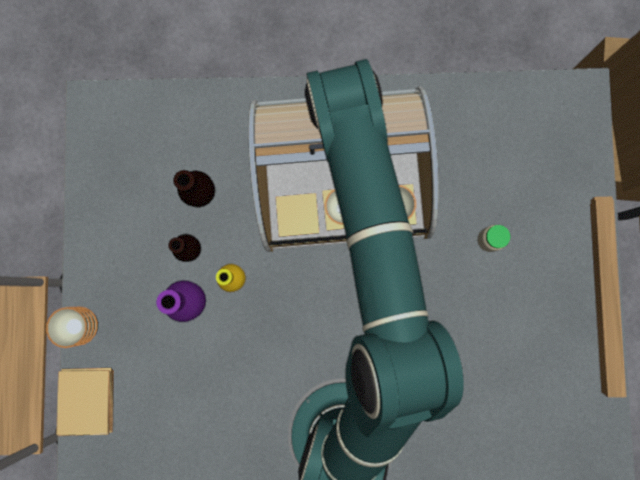

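Emit:
step_arm:
  plan:
    - {"tx": 0.004,"ty": 0.0002,"tz": -0.0003,"turn": 0,"grip": 1}
    - {"tx": 0.008,"ty": 0.0005,"tz": -0.0007,"turn": 0,"grip": 1}
    - {"tx": 0.008,"ty": 0.0005,"tz": -0.0007,"turn": 0,"grip": 1}
    - {"tx": 0.008,"ty": 0.0005,"tz": -0.0007,"turn": 0,"grip": 1}

```text
time: 5.8
tcp_pos: [709.3, -14.3, 292.0]
tcp_rot: [0.704, -0.022, 0.71, 0.021]
contact_force: [-40.3, -6.8, 22.3]
finger_gap: 10.5
```

```bash
python3 - <<'E'
from h import *
s=observe(); print(s['tcp_pos'],s['contact_force'],s['finger_gap'])
c=save('top','t3')
for u in (265,275,290): 
  for v in (148,152,156,160,163,166): print(u,v,np.round(world(c,u,v),0))
cv2.imwrite('pics/t3c.png',cv2.resize(c['image'][80:260,240:450],None,fx=3.5,fy=3.3,interpolation=cv2.INTER_CUBIC))
E
```

```text
[709.28111209 -14.33925148 291.99649129] [-40.27344886  -6.79960948  22.34750308] 10.517042532352544
265 148 [711. 166. 248.]
265 152 [702. 166. 246.]
265 156 [692. 166. 249.]
265 160 [681. 165. 254.]
265 163 [676. 166. 247.]
265 166 [712. 192.  42.]
275 148 [710. 142. 248.]
275 152 [701. 142. 250.]
275 156 [691. 142. 252.]
275 160 [681. 142. 253.]
275 163 [677. 144. 240.]
275 166 [719. 169.   8.]
290 148 [711. 108. 243.]
290 152 [700. 107. 249.]
290 156 [689. 107. 257.]
290 160 [679. 107. 260.]
290 163 [726. 127.   7.]
290 166 [718. 127.   8.]
```

View pics/t3c.png

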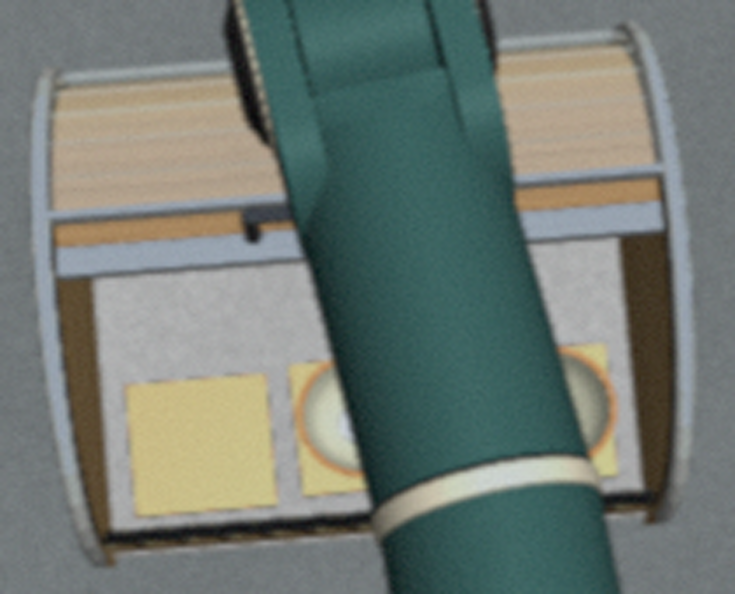

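```bash
python3 - <<'E'
from h import *
c=load('t3')
q=np.array([world(c,240+x/3.5,80+y/3.3,18) for x,y in((125,383),(268,374),(277,503),(136,516))])
print(q.round(1),q.mean(0),[np.linalg.norm(q[i]-q[i-1]) for i in range(4)])
P=cloud(c);m=(abs(P[...,0]-358)<70)&(abs(P[...,1]-400)<80)&(P[...,2]>185);Q=P[m];print('purple top',Q.min(0),Q.max(0))
yaw=.062;print('pred bat',np.array([691.8,-16.7])+R.from_euler('z',yaw).as_matrix()[:2,:2]@[-96.5,130])
E
```

```text
[[634.  166.3  18. ]
 [639.2  55.8  18. ]
 [532.9  50.6  18. ]
 [524.4 159.   18. ]] [582.60892476 107.91515244  18.        ] [np.float64(109.81546688051502), np.float64(110.69395225992139), np.float64(106.41685520700605), np.float64(108.77171852605423)]
purple top [330.74787191 374.87466807 191.44597442] [387.33507778 431.94972521 210.06915273]
pred bat [587.43057638 107.0710524 ]
```

Emit:
step_arm:
  plan:
    - {"tx": -0.003,"ty": 0,"tz": 0,"turn": 0,"grip": 1}
    - {"tx": -0.003,"ty": 0,"tz": 0,"turn": 0,"grip": 0.6}
    - {"tx": -0.003,"ty": 0,"tz": 0,"turn": 0,"grip": 0.6}
    - {"tx": -0.003,"ty": 0,"tz": 0,"turn": 0,"grip": 0.6}
    - {"tx": -0.003,"ty": 0,"tz": 0,"turn": 0,"grip": 0.6}
    - {"tx": -0.003,"ty": 0,"tz": 0.025,"turn": 0,"grip": 0.6}
    - {"tx": -0.003,"ty": 0,"tz": 0.05,"turn": 0,"grip": 0.6}

```text
time: 6.43
tcp_pos: [709.6, -13.7, 340.7]
tcp_rot: [0.706, -0.022, 0.708, 0.022]
contact_force: [-0.1, -0.3, 0.4]
finger_gap: 37.2
```

Emit:
step_arm:
  plan:
    - {"tx": -0.2116,"ty": 0.418,"tz": 0,"turn": 1.3,"grip": 0.2}
    - {"tx": -0.2116,"ty": 0.418,"tz": 0,"turn": 1.3,"grip": 0.2}
    - {"tx": -0.2116,"ty": 0.418,"tz": 0,"turn": 1.3,"grip": 0.2}
    - {"tx": -0.2116,"ty": 0.418,"tz": 0,"turn": 1.3,"grip": 0.2}
    - {"tx": -0.2116,"ty": 0.418,"tz": 0,"turn": 1.3,"grip": 0.2}
    - {"tx": -0.2116,"ty": 0.418,"tz": 0,"turn": 1.3,"grip": 0.2}
    - {"tx": -0.2116,"ty": 0.418,"tz": 0,"turn": 1.3,"grip": 0.2}
    - {"tx": -0.2116,"ty": 0.418,"tz": 0,"turn": 1.3,"grip": 0.2}
    - {"tx": -0.2116,"ty": 0.418,"tz": 0,"turn": 1.3,"grip": 0.2}
    - {"tx": -0.2116,"ty": 0.418,"tz": 0,"turn": 1.3,"grip": 0.2}
    - {"tx": -0.2116,"ty": 0.418,"tz": 0,"turn": 1.3,"grip": 0.2}
    - {"tx": -0.2116,"ty": 0.418,"tz": 0,"turn": 1.3,"grip": 0.2}

```text
time: 7.43
tcp_pos: [493.6, 410.1, 341.6]
tcp_rot: [0.547, -0.447, 0.547, 0.449]
contact_force: [-1.3, 0.3, 0.9]
finger_gap: 75.1
```

```bash
python3 - <<'E'
from h import *
s=observe();r=R.from_quat(np.roll(s['tcp_rot'],-1)).as_matrix(); print('jaw yaw',np.arctan2(r[1,2],r[0,2])); print(s['tcp_pos'],s['finger_gap'],s['joint_positions'])
c=save('top','t4')
cv2.imwrite('pics/t4c.png',cv2.resize(c['image'][80:260,240:450],None,fx=3.5,fy=3.3,interpolation=cv2.INTER_CUBIC))
save('wrist','w4')
E
```

```text
jaw yaw 1.3722839886125997
[493.56918327 410.10567495 341.63791138] 75.06244123670157 [-0.12840525  0.50230578 -0.92504177  1.36121296  0.39427657  1.46837978
  0.34113883]
```

View pics/t4c.png

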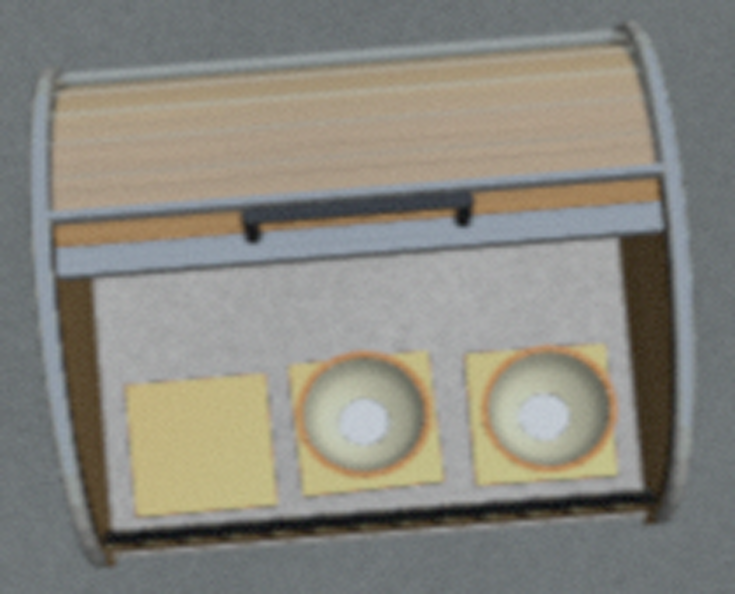

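View pics/w4.png

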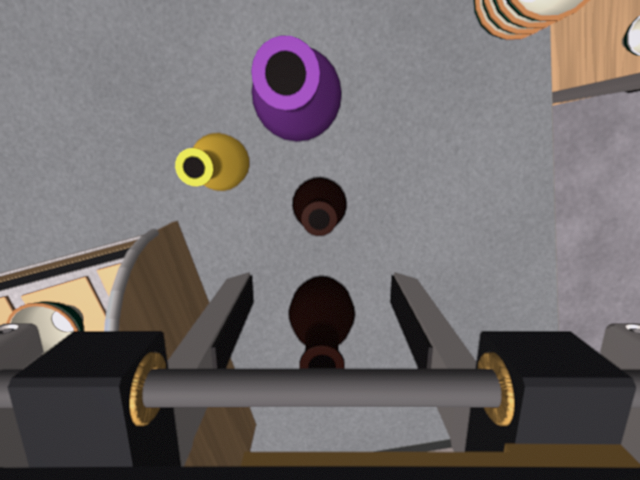

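```bash
python3 - <<'E'
from h import *
s=observe();print(s['tcp_pos'])
c=wristc(load('w4'),s)
print(world(c,319,217,140)); 
P=cloud(c);m=(P[...,2]>128)&(P[...,2]<150)&(abs(P[...,0]-498)<40)&(abs(P[...,1]-404)<40);Q=P[m];print(len(Q),Q.min(0),Q.max(0),(Q.min(0)+Q.max(0))/2)
E
```

```text
[496.11929475 407.1441979  341.41312086]
[497.30638822 404.61701138 140.        ]
999 [479.99916927 384.07810218 137.4993762 ] [519.32478544 423.41178016 144.57060581] [499.66197735 403.74494117 141.034991  ]
```

Emit:
step_arm:
  plan:
    - {"tx": 0.0024,"ty": -0.003,"tz": -0.04,"turn": 0,"grip": 0.2}
    - {"tx": 0.0024,"ty": -0.003,"tz": -0.08,"turn": 0,"grip": 0.2}
    - {"tx": 0.0024,"ty": -0.003,"tz": -0.12,"turn": 0,"grip": 0.2}
    - {"tx": 0.0024,"ty": -0.003,"tz": -0.16,"turn": 0,"grip": 0.2}
    - {"tx": 0.0024,"ty": -0.003,"tz": -0.17,"turn": 0,"grip": 0.2}
    - {"tx": 0.0024,"ty": -0.003,"tz": -0.17,"turn": 0,"grip": 0.2}
    - {"tx": 0.0024,"ty": -0.003,"tz": -0.17,"turn": 0,"grip": 0.2}
  squeeze: 25

```text
time: 8.12
tcp_pos: [501.5, 401.4, 173.0]
tcp_rot: [0.55, -0.445, 0.549, 0.445]
contact_force: [-0.3, -0.6, 1.6]
finger_gap: 75.4
```

```bash
python3 - <<'E'
from h import *
s=observe();print(s['tcp_pos'],s['contact_force'],s['finger_gap'])
save('wrist','w5')
c=wristc(load('w5'),s)
P=cloud(c);m=(P[...,2]>128)&(P[...,2]<150)&(abs(P[...,0]-498)<40)&(abs(P[...,1]-404)<40);Q=P[m];print(len(Q),Q.min(0),Q.max(0),(Q.min(0)+Q.max(0))/2)
E
```

```text
[501.53571791 401.40291253 173.04842297] [-0.31501903 -0.6119571   1.62116183] 75.40592301093304
2919 [477.41571829 386.80349838 135.73628492] [517.37952221 426.38429395 143.13620021] [497.39762025 406.59389617 139.43624257]
```

View pics/w5.png

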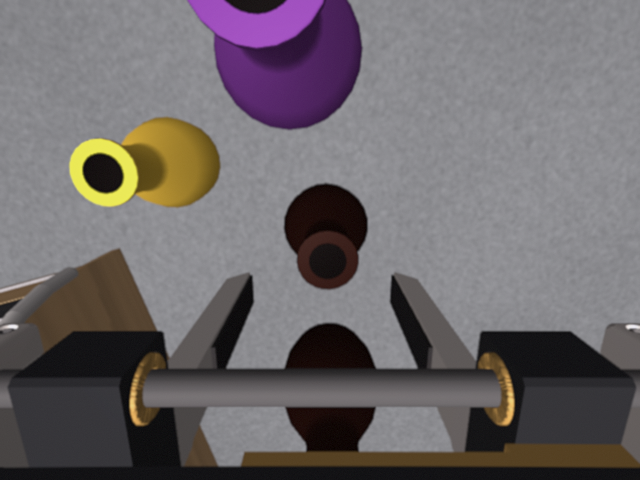

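Emit:
step_arm:
  plan:
    - {"tx": -0.0037,"ty": 0.0035,"tz": -0.02,"turn": 0,"grip": 0.2}
    - {"tx": -0.0037,"ty": 0.0035,"tz": -0.05,"turn": 0,"grip": 0.2}
    - {"tx": -0.0037,"ty": 0.0035,"tz": -0.079,"turn": 0,"grip": 0.2}
    - {"tx": -0.0037,"ty": 0.0035,"tz": -0.079,"turn": 0,"grip": 0.2}
    - {"tx": -0.0037,"ty": 0.0035,"tz": -0.079,"turn": 0,"grip": 0.5}
    - {"tx": -0.0037,"ty": 0.0035,"tz": -0.079,"turn": 0,"grip": 0.6}
    - {"tx": -0.0037,"ty": 0.0035,"tz": -0.079,"turn": 0,"grip": 1}
    - {"tx": -0.0037,"ty": 0.0035,"tz": -0.079,"turn": 0,"grip": 1}
    - {"tx": -0.0037,"ty": 0.0035,"tz": -0.079,"turn": 0,"grip": 1}
    - {"tx": -0.0037,"ty": 0.0035,"tz": -0.079,"turn": 0,"grip": 1}

```text
time: 9.0
tcp_pos: [497.4, 404.9, 93.2]
tcp_rot: [0.55, -0.445, 0.549, 0.445]
contact_force: [-0.2, 1.8, 4.6]
finger_gap: 38.8
```

```bash
python3 - <<'E'
from h import *
s=observe();print(s['tcp_pos'],s['contact_force'],s['finger_gap'])
save('wrist','w6');save('scene','s6')
E
```

```text
[497.40060236 404.87748961  93.20368951] [-0.16293649  1.82364355  4.56960545] 38.83251900027724
```

View pics/w6.png

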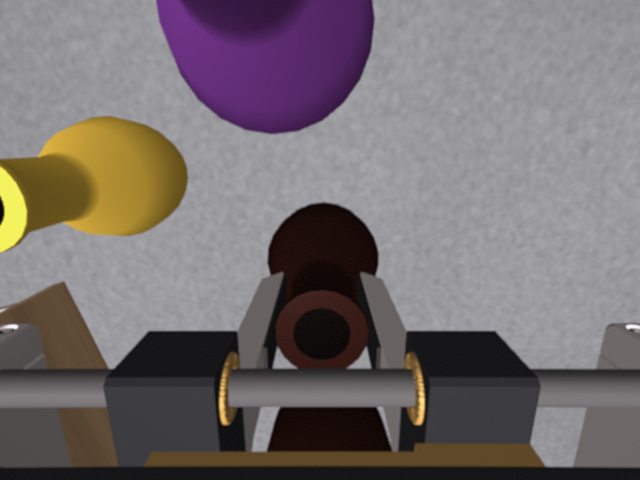

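Emit:
step_arm:
  plan:
    - {"tx": 0,"ty": 0,"tz": 0,"turn": 0,"grip": 1}
    - {"tx": 0,"ty": 0,"tz": 0,"turn": 0,"grip": 1}
    - {"tx": 0,"ty": 0,"tz": 0,"turn": 0,"grip": 1}

```text
time: 9.35
tcp_pos: [497.4, 405.3, 93.2]
tcp_rot: [0.55, -0.445, 0.549, 0.445]
contact_force: [-0.1, 1.7, 6.9]
finger_gap: 38.1
```

Tips catch on the shoulder; reopen a little, rise 6 mm, close.

Emit:
step_arm:
  plan:
    - {"tx": 0,"ty": 0,"tz": 0,"turn": 0,"grip": 0.5}
    - {"tx": 0,"ty": 0,"tz": 0,"turn": 0,"grip": 0.5}
    - {"tx": 0,"ty": 0,"tz": 0.008,"turn": 0,"grip": 0.5}
    - {"tx": 0,"ty": 0,"tz": 0.008,"turn": 0,"grip": 0.5}
    - {"tx": 0,"ty": 0,"tz": 0.008,"turn": 0,"grip": 1}
    - {"tx": 0,"ty": 0,"tz": 0.008,"turn": 0,"grip": 1}
    - {"tx": 0,"ty": 0,"tz": 0.008,"turn": 0,"grip": 1}
    - {"tx": 0,"ty": 0,"tz": 0.008,"turn": 0,"grip": 1}
    - {"tx": 0,"ty": 0,"tz": 0.008,"turn": 0,"grip": 1}

```text
time: 10.1
tcp_pos: [497.2, 404.9, 100.6]
tcp_rot: [0.55, -0.445, 0.549, 0.445]
contact_force: [0.3, 1.0, 4.8]
finger_gap: 38.1
```

```bash
python3 - <<'E'
from h import *
s=observe();print(s['tcp_pos'],s['contact_force'],s['finger_gap'])
save('wrist','w7');save('scene','s7')
a=load('s7')['image'][110:230,90:230];cv2.imwrite('pics/s7c.png',cv2.resize(a,None,fx=4,fy=4))
E
```

```text
[497.15081739 404.91645275 100.58249822] [0.26032605 0.95707929 4.82929431] 38.075232548777706
```

View pics/w7.png

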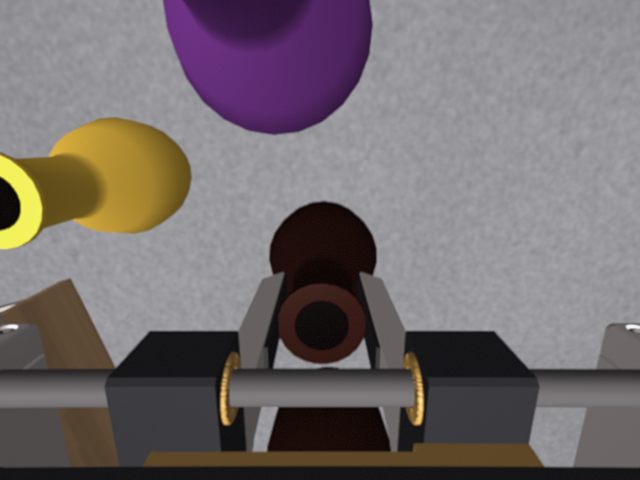

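Emit:
step_arm:
  plan:
    - {"tx": 0,"ty": 0,"tz": 0.005,"turn": 0,"grip": 1}
    - {"tx": 0,"ty": 0,"tz": 0.015,"turn": 0,"grip": 1}
    - {"tx": 0,"ty": 0,"tz": 0.03,"turn": 0,"grip": 1}
    - {"tx": 0,"ty": 0,"tz": 0.03,"turn": 0,"grip": 1}
    - {"tx": 0,"ty": 0,"tz": 0.03,"turn": 0,"grip": 1}
  squeeze: 30

```text
time: 10.62
tcp_pos: [497.5, 404.9, 131.6]
tcp_rot: [0.55, -0.445, 0.549, 0.445]
contact_force: [0.3, 0.3, -5.0]
finger_gap: 37.9
```

```bash
python3 - <<'E'
from h import *
s=observe();print(s['tcp_pos'],s['contact_force'],s['finger_gap'])
save('wrist','w8');save('scene','s8')
a=load('s8')['image'][110:230,90:230];cv2.imwrite('pics/s8c.png',cv2.resize(a,None,fx=4,fy=4))
E
```

```text
[497.49940636 404.94497181 131.61030377] [ 0.34840976  0.26685805 -4.96154486] 37.92405638045727
```

View pics/w8.png

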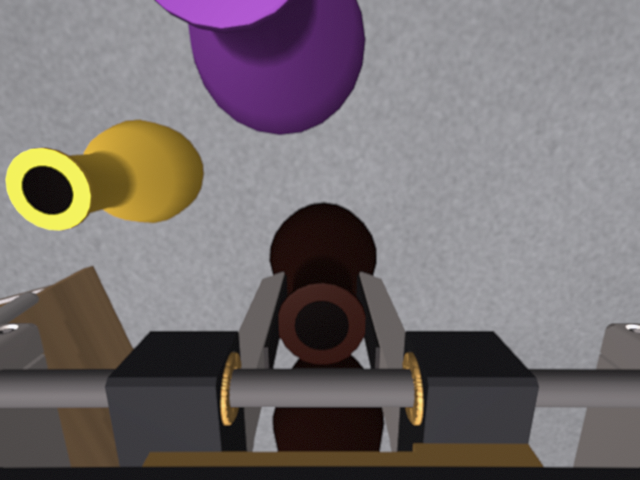

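View pics/s8c.png

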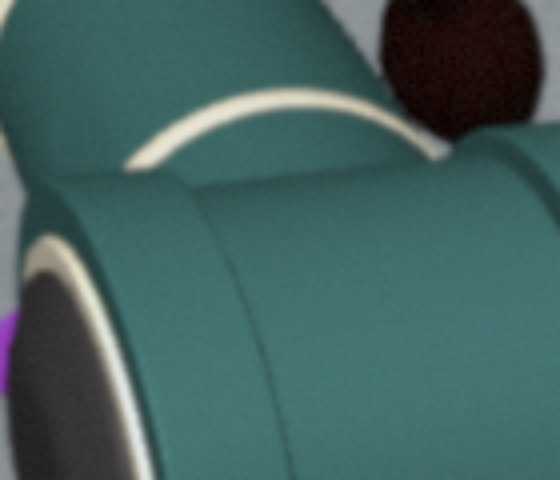

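```bash
python3 - <<'E'
from h import *
s=observe()
c=wristc(load('w8'),s);P=cloud(c)
m=(P[...,2]>162)&(P[...,2]<180)&(abs(P[...,0]-498)<30)&(abs(P[...,1]-404)<30)
m[:, :285]=0;m[:,360:]=0
Q=P[m];print(len(Q),Q.min(0),Q.max(0),(Q.min(0)+Q.max(0))/2,np.median(Q[:,2]))
for u,v in((322,286),(322,362)): print(world(c,u,v),world(c,u,v,172))
a=load('s8')['image'][60:300,220:500];cv2.imwrite('pics/s8d.png',cv2.resize(a,None,fx=2.8,fy=2.5))
E
```

```text
5395 [476.51359334 386.54281394 165.61970107] [516.60030484 423.22724873 172.7507173 ] [496.55694909 404.88503133 169.18520918] 170.3522212666534
[478.37793045 409.0479059  170.59508602] [477.79043756 409.17220169 172.        ]
[515.30563314 401.17333427 169.74178565] [513.77174971 401.49885379 172.        ]
```

View pics/s8d.png

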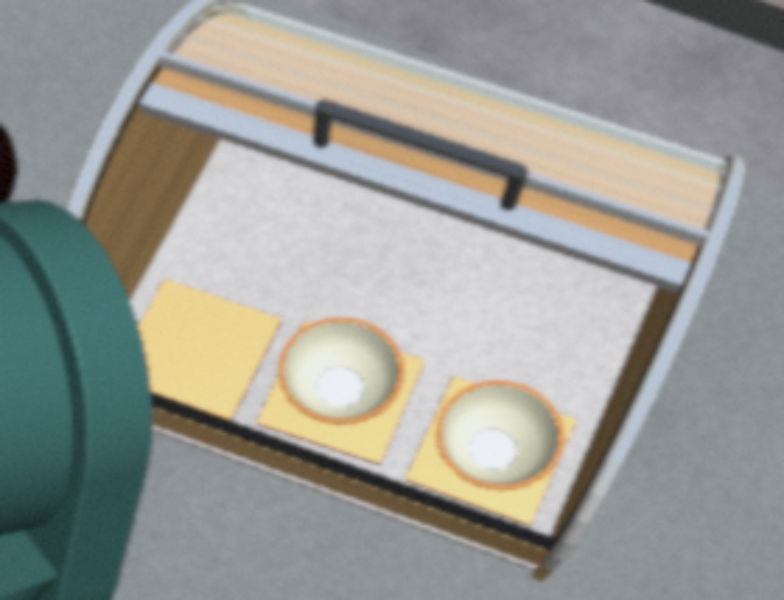

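```bash
python3 - <<'E'
from h import *
c=load('s8')
for x,y in ((167,279),(280,317),(236,418),(201.5,348.5)): print(world(c,220+x/2.8,60+y/2.5,18))
c=load('t4')
for b in ([(290,364),(429,352),(442,480),(303,496)],[(466,352),(606,345),(617,473),(477,486)],[(125,383),(268,374),(277,503),(136,516)]):
  print(np.mean([world(c,240+x/3.5,80+y/3.3,18) for x,y in b],0))
E
```

```text
[633.34583022 164.71824422  18.        ]
[641.45639101  60.50444842  18.        ]
[535.05723217  47.61279546  18.        ]
[583.33822826 105.13384201  18.        ]
[597.32980554 -19.06270247  18.        ]
[ 601.96263775 -154.19245329   18.        ]
[582.60892476 107.91515244  18.        ]
```

Emit:
step_arm:
  plan:
    - {"tx": 0,"ty": 0,"tz": 0.025,"turn": 0,"grip": 1}
    - {"tx": 0,"ty": 0,"tz": 0.05,"turn": 0,"grip": 1}
    - {"tx": 0,"ty": 0,"tz": 0.08,"turn": 0,"grip": 1}
    - {"tx": 0,"ty": 0,"tz": 0.11,"turn": -0.05,"grip": 1}
    - {"tx": 0,"ty": 0,"tz": 0.14,"turn": -0.1,"grip": 1}
    - {"tx": 0,"ty": 0,"tz": 0.17,"turn": -0.2,"grip": 1}
    - {"tx": 0,"ty": 0,"tz": 0.2,"turn": -0.3,"grip": 1}
    - {"tx": 0.003,"ty": -0.01,"tz": 0.225,"turn": -0.4,"grip": 1}
    - {"tx": 0.006,"ty": -0.025,"tz": 0.25,"turn": -0.5,"grip": 1}
    - {"tx": 0.012,"ty": -0.045,"tz": 0.265,"turn": -0.6,"grip": 1}
    - {"tx": 0.02,"ty": -0.065,"tz": 0.275,"turn": -0.7,"grip": 1}
    - {"tx": 0.025,"ty": -0.09,"tz": 0.28,"turn": -0.8,"grip": 1}
  squeeze: 40

```text
time: 11.72
tcp_pos: [522.3, 314.6, 411.3]
tcp_rot: [0.68, -0.194, 0.68, 0.195]
contact_force: [0.3, 0.0, -4.7]
finger_gap: 37.6
```

Emit:
step_arm:
  plan:
    - {"tx": 0.006,"ty": -0.023,"tz": 0,"turn": -0.1,"grip": 1}
    - {"tx": 0.012,"ty": -0.046,"tz": 0,"turn": -0.2,"grip": 1}
    - {"tx": 0.018,"ty": -0.07,"tz": 0,"turn": -0.3,"grip": 1}
    - {"tx": 0.025,"ty": -0.095,"tz": 0,"turn": -0.4,"grip": 1}
    - {"tx": 0.031,"ty": -0.12,"tz": 0,"turn": -0.51,"grip": 1}
    - {"tx": 0.038,"ty": -0.145,"tz": 0,"turn": -0.51,"grip": 1}
    - {"tx": 0.044,"ty": -0.17,"tz": 0,"turn": -0.51,"grip": 1}
    - {"tx": 0.05,"ty": -0.19,"tz": 0,"turn": -0.51,"grip": 1}
    - {"tx": 0.0545,"ty": -0.204,"tz": 0,"turn": -0.51,"grip": 1}
    - {"tx": 0.0545,"ty": -0.209,"tz": 0,"turn": -0.51,"grip": 1}
    - {"tx": 0.0545,"ty": -0.209,"tz": 0,"turn": -0.51,"grip": 1}
    - {"tx": 0.0545,"ty": -0.209,"tz": 0,"turn": -0.51,"grip": 1}

```text
time: 12.72
tcp_pos: [576.2, 106.5, 410.2]
tcp_rot: [0.707, -0.018, 0.707, 0.018]
contact_force: [-0.3, 1.1, -4.5]
finger_gap: 37.7
```

```bash
python3 - <<'E'
from h import *
s=observe();r=R.from_quat(np.roll(s['tcp_rot'],-1)).as_matrix(); print('jaw yaw',np.arctan2(r[1,2],r[0,2]),r[:,0]); print(s['tcp_pos'],s['contact_force'],s['finger_gap'],s['joint_positions'])
save('wrist','w9');save('top','t9')
E
```

```text
jaw yaw 0.05170478287943292 [-6.41210387e-04  2.54646826e-04 -9.99999762e-01]
[576.19503731 106.52552204 410.18542926] [-0.32924453  1.05130168 -4.5154604 ] 37.71848920944579 [ 0.22265709  0.28028405 -0.59501319  1.39061201  0.15544012  1.51811935
 -0.31064563]
```

View pics/w9.png

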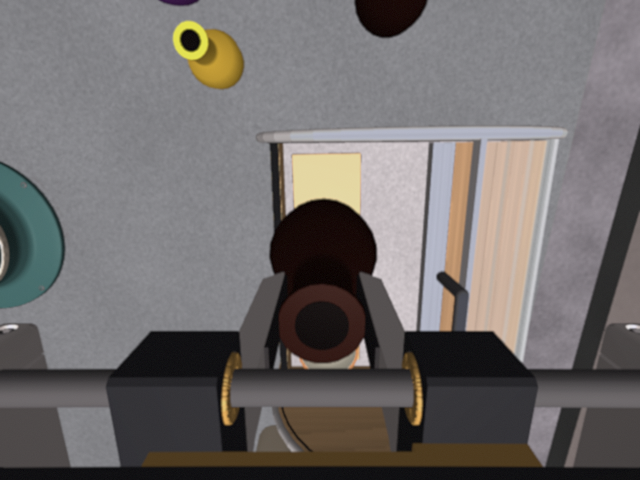

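View pics/t9.png

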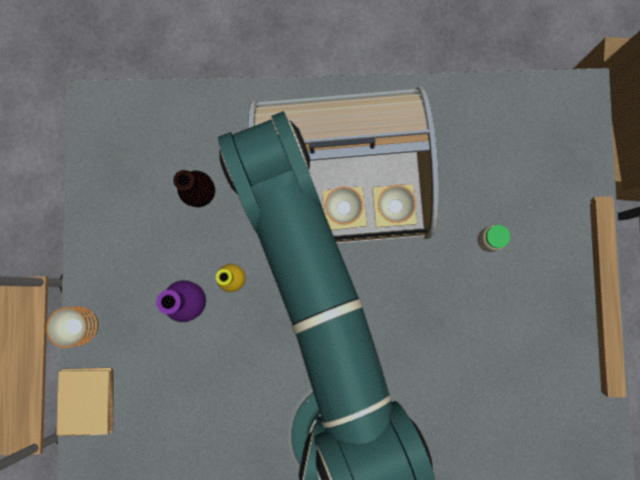

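```bash
python3 - <<'E'
from h import *
c=load('t9');P=cloud(c)
for v,u in((125,235),(140,240),(125,270),(150,300),(180,300),(120,285),(190,250),(150,265),(250,300)): print((u,v),P[v,u].round(0))
c=save('scene','s9')
E
```

```text
(235, 125) [838. 279.  -4.]
(240, 140) [594. 136. 786.]
(270, 125) [615.  92. 784.]
(300, 150) [577.  49. 787.]
(300, 180) [531.  49. 798.]
(285, 120) [620.  70. 792.]
(250, 190) [518. 120. 795.]
(265, 150) [576.  99. 793.]
(300, 250) [431.  50. 803.]
```

View pics/s9.png

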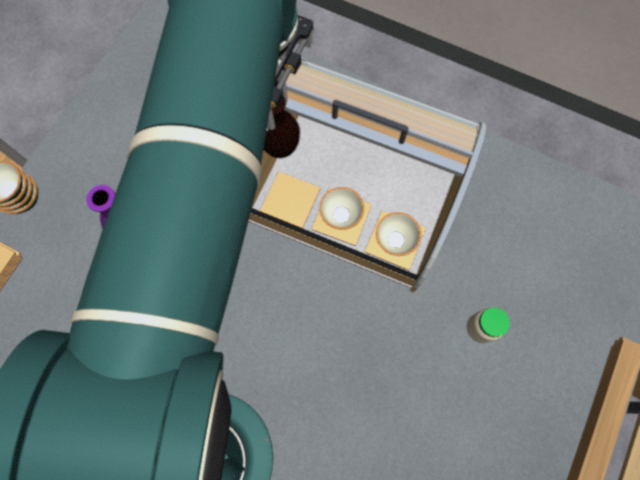

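Emit:
step_arm:
  plan:
    - {"tx": 0,"ty": 0,"tz": -0.015,"turn": 0.01,"grip": 1}
    - {"tx": 0,"ty": 0,"tz": -0.04,"turn": 0.01,"grip": 1}
    - {"tx": 0,"ty": 0,"tz": -0.07,"turn": 0.01,"grip": 1}
    - {"tx": 0,"ty": 0,"tz": -0.1,"turn": 0.01,"grip": 1}
    - {"tx": 0,"ty": 0,"tz": -0.13,"turn": 0.01,"grip": 1}
    - {"tx": 0,"ty": 0,"tz": -0.16,"turn": 0.01,"grip": 1}
    - {"tx": 0,"ty": 0,"tz": -0.19,"turn": 0.01,"grip": 1}
    - {"tx": 0,"ty": 0,"tz": -0.215,"turn": 0.01,"grip": 1}
    - {"tx": 0,"ty": 0,"tz": -0.23,"turn": 0.01,"grip": 1}
    - {"tx": 0,"ty": 0,"tz": -0.24,"turn": 0.01,"grip": 1}
    - {"tx": 0,"ty": 0,"tz": -0.245,"turn": 0.01,"grip": 1}
    - {"tx": 0,"ty": 0,"tz": -0.245,"turn": 0.01,"grip": 1}

```text
time: 13.87
tcp_pos: [576.4, 106.1, 165.0]
tcp_rot: [0.707, -0.022, 0.707, 0.022]
contact_force: [0.7, 0.2, -4.1]
finger_gap: 37.6
```

```bash
python3 - <<'E'
from h import *
s=observe(); print(s['tcp_pos'],s['contact_force'],s['finger_gap'])
save('wrist','w10');save('scene','s10')
a=load('s10')['image'][60:300,220:500];cv2.imwrite('pics/s10d.png',cv2.resize(a,None,fx=2.8,fy=2.5))
E
```

```text
[576.39613116 106.10705569 165.04885024] [ 0.70344938  0.15520328 -4.08563225] 37.60946753892714
```

View pics/s10d.png

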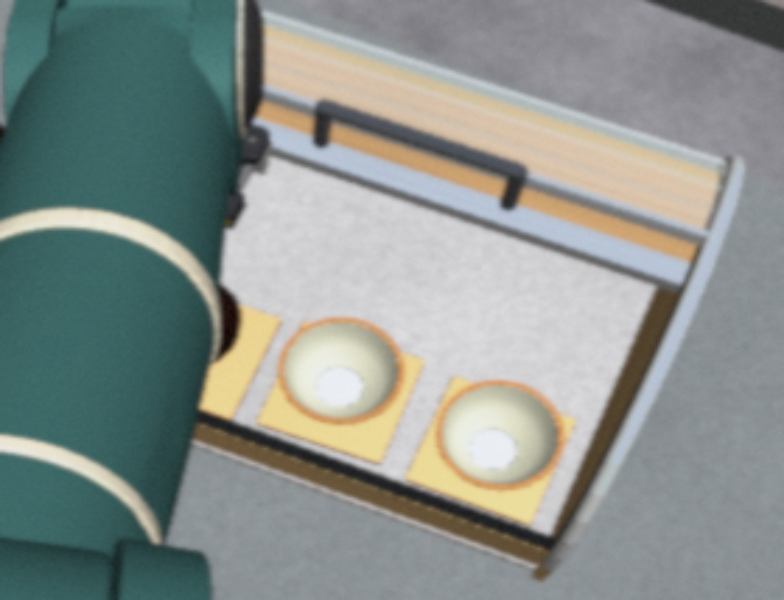

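View pics/w10.png

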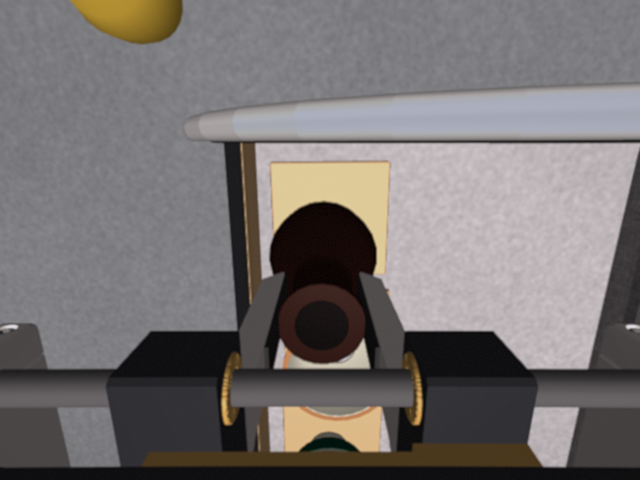

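```bash
python3 - <<'E'
from h import *
s=observe(); c=wristc(load('w10'),s); print(s['tcp_pos'])
q=[world(c,u,v,18) for u,v in((272,162),(389,161),(387,272))];print(np.round(q,1)); print((q[0]+q[2])/2)
E
```

```text
[577.10140467 106.08688008 166.42967162]
[[527.9 163.4  18. ]
 [634.2 170.7  18. ]
 [644.3  63.5  18. ]]
[586.10591347 113.45097387  18.        ]
```

Emit:
step_arm:
  plan:
    - {"tx": 0.002,"ty": 0.002,"tz": -0.006,"turn": 0,"grip": 1}
    - {"tx": 0.002,"ty": 0.002,"tz": -0.013,"turn": 0,"grip": 1}
    - {"tx": 0.002,"ty": 0.002,"tz": -0.02,"turn": 0,"grip": 1}
    - {"tx": 0.002,"ty": 0.002,"tz": -0.026,"turn": 0,"grip": 1}
    - {"tx": 0.002,"ty": 0.002,"tz": -0.031,"turn": 0,"grip": 1}
    - {"tx": 0.002,"ty": 0.002,"tz": -0.036,"turn": 0,"grip": 1}
    - {"tx": 0.002,"ty": 0.002,"tz": -0.04,"turn": 0,"grip": 1}
    - {"tx": 0.002,"ty": 0.002,"tz": -0.0425,"turn": 0,"grip": 1}
    - {"tx": 0.002,"ty": 0.002,"tz": -0.0425,"turn": 0,"grip": 1}
    - {"tx": 0.002,"ty": 0.002,"tz": -0.0425,"turn": 0,"grip": 1}

```text
time: 14.8
tcp_pos: [578.6, 107.7, 123.0]
tcp_rot: [0.707, -0.022, 0.707, 0.022]
contact_force: [0.7, 0.3, -4.5]
finger_gap: 37.9
```

Emit:
step_arm:
  plan:
    - {"tx": 0,"ty": 0,"tz": -0.001,"turn": 0,"grip": 1}
    - {"tx": 0,"ty": 0,"tz": -0.002,"turn": 0,"grip": 1}
    - {"tx": 0,"ty": 0,"tz": -0.003,"turn": 0,"grip": 1}
    - {"tx": 0,"ty": 0,"tz": -0.003,"turn": 0,"grip": 1}

```text
time: 15.13
tcp_pos: [578.5, 107.6, 119.8]
tcp_rot: [0.707, -0.022, 0.707, 0.022]
contact_force: [0.2, -0.2, -4.7]
finger_gap: 37.4
```

Emit:
step_arm:
  plan:
    - {"tx": 0,"ty": 0,"tz": -0.0007,"turn": 0,"grip": 1}
    - {"tx": 0,"ty": 0,"tz": -0.0014,"turn": 0,"grip": 1}
    - {"tx": 0,"ty": 0,"tz": -0.0014,"turn": 0,"grip": 1}

```text
time: 15.38
tcp_pos: [578.8, 107.7, 118.7]
tcp_rot: [0.707, -0.022, 0.707, 0.022]
contact_force: [0.1, -0.1, -2.7]
finger_gap: 37.7
```

Emit:
step_arm:
  plan:
    - {"tx": 0,"ty": 0,"tz": -0.0005,"turn": 0,"grip": 1}
    - {"tx": 0,"ty": 0,"tz": -0.0005,"turn": 0,"grip": 1}

```text
time: 15.55
tcp_pos: [579.1, 107.8, 118.5]
tcp_rot: [0.707, -0.022, 0.706, 0.022]
contact_force: [0.7, -0.9, 4.6]
finger_gap: 37.7
```

Emit:
step_arm:
  plan:
    - {"tx": 0,"ty": 0,"tz": 0,"turn": 0,"grip": 0.57}
    - {"tx": 0,"ty": 0,"tz": 0,"turn": 0,"grip": 0.5}
    - {"tx": 0,"ty": 0,"tz": 0,"turn": 0,"grip": 0.4}
    - {"tx": 0,"ty": 0,"tz": 0,"turn": 0,"grip": 0.3}
    - {"tx": 0,"ty": 0,"tz": 0,"turn": 0,"grip": 0.3}
    - {"tx": 0,"ty": 0,"tz": 0,"turn": 0,"grip": 0.3}
    - {"tx": 0,"ty": 0,"tz": 0,"turn": 0,"grip": 0.3}

```text
time: 16.13
tcp_pos: [578.6, 107.7, 118.0]
tcp_rot: [0.707, -0.022, 0.707, 0.022]
contact_force: [0.5, -0.5, -1.0]
finger_gap: 65.9
```

```bash
python3 - <<'E'
from h import *
s=observe(); print(s['tcp_pos'],s['contact_force'],s['finger_gap'])
save('wrist','w11')
c=wristc(load('w11'),s);P=cloud(c)
m=(P[...,2]>140)&(P[...,2]<172)&(abs(P[...,0]-580)<24)&(abs(P[...,1]-108)<24)
Q=P[m];print(len(Q),Q.min(0),Q.max(0),(Q.min(0)+Q.max(0))/2,np.median(Q[:,2]))
E
```

```text
[578.56142051 107.68590171 117.97269271] [ 0.48802252 -0.46245439 -0.96819953] 65.92909353879757
6026 [559.392505    88.06315593 140.05599375] [598.90836063 127.91695274 161.08840635] [579.15043281 107.99005433 150.57220005] 158.52323096363853
```

View pics/w11.png

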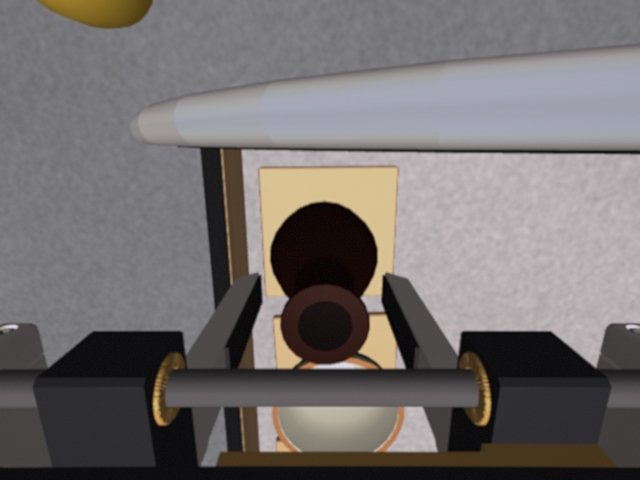

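Emit:
step_arm:
  plan:
    - {"tx": 0,"ty": 0,"tz": 0.01,"turn": 0,"grip": 0.3}
    - {"tx": 0,"ty": 0,"tz": 0.03,"turn": 0,"grip": 0.3}
    - {"tx": 0,"ty": 0,"tz": 0.06,"turn": 0,"grip": 0.3}
    - {"tx": 0,"ty": 0,"tz": 0.095,"turn": 0,"grip": 0.3}
    - {"tx": 0,"ty": 0,"tz": 0.13,"turn": 0,"grip": 0.3}
    - {"tx": 0,"ty": 0,"tz": 0.165,"turn": 0,"grip": 0.3}
    - {"tx": 0,"ty": 0,"tz": 0.2,"turn": 0,"grip": 0.3}
    - {"tx": 0,"ty": 0,"tz": 0.23,"turn": 0,"grip": 0.3}
    - {"tx": 0,"ty": 0,"tz": 0.23,"turn": 0,"grip": 0.3}

```text
time: 16.93
tcp_pos: [579.9, 108.5, 354.9]
tcp_rot: [0.71, -0.021, 0.704, 0.022]
contact_force: [1.0, 0.4, -0.7]
finger_gap: 66.0
```

```bash
python3 - <<'E'
from h import *
c=load('w11'); s=observe(); s0=dict(s); s0['tcp_pos']=np.array([578.6,107.7,118.0]); c=wristc(c,s0)
q=np.array([world(c,u,v,18) for u,v in((260,168),(397,167),(393,297),(266,297))]); print(q.round(1),q.mean(0))
print(s['tcp_pos'],s['contact_force'],s['finger_gap'])
save('wrist','w12');save('scene','s12')
E
```

```text
[[527.3 163.1  18. ]
 [633.9 170.3  18. ]
 [643.4  60.3  18. ]
 [534.   54.1  18. ]] [584.67707227 111.94568254  18.        ]
[579.92865621 108.53772398 354.86601513] [ 1.0450884   0.44300894 -0.72069971] 66.02635122180791
```

View pics/w12.png

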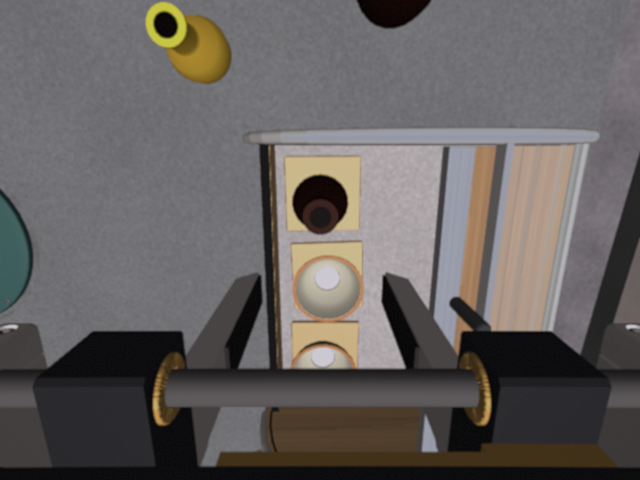

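Emit:
step_arm:
  plan:
    - {"tx": 0.131,"ty": -0.1225,"tz": -0.01,"turn": 0,"grip": 0.57}
    - {"tx": 0.131,"ty": -0.1225,"tz": -0.01,"turn": 0,"grip": 0.57}
    - {"tx": 0.131,"ty": -0.1225,"tz": -0.01,"turn": 0,"grip": 0.57}
    - {"tx": 0.131,"ty": -0.1225,"tz": -0.01,"turn": 0,"grip": 0.57}
    - {"tx": 0.131,"ty": -0.1225,"tz": -0.01,"turn": 0,"grip": 0.57}
    - {"tx": 0.131,"ty": -0.1225,"tz": -0.01,"turn": 0,"grip": 0.57}
    - {"tx": 0.131,"ty": -0.1225,"tz": -0.01,"turn": 0,"grip": 0.57}
    - {"tx": 0.131,"ty": -0.1225,"tz": -0.01,"turn": 0,"grip": 0.57}

```text
time: 17.7
tcp_pos: [708.9, -13.7, 337.5]
tcp_rot: [0.706, -0.022, 0.707, 0.022]
contact_force: [-0.5, -0.9, -0.7]
finger_gap: 40.4
```

```bash
python3 - <<'E'
from h import *
s=observe(); print(s['tcp_pos'],s['contact_force'],s['finger_gap'])
save('wrist','w13')
c=wristc(load('w13'),s);P=cloud(c)
m=(P[...,2]>285)&(P[...,2]<325)&(abs(P[...,0]-710)<25)&(P[...,1]>-60)&(P[...,1]<60);Q=P[m];print(len(Q),Q.min(0),Q.max(0),np.median(Q,0))
E
```

```text
[708.94990743 -13.70994339 337.53740888] [-0.53028824 -0.87476299 -0.74904588] 40.38271281449069
3383 [697.00318799 -59.94196294 287.94951677] [716.86636736  59.98688784 305.88501924] [707.03514625   6.54965515 302.8154473 ]
```

View pics/w13.png

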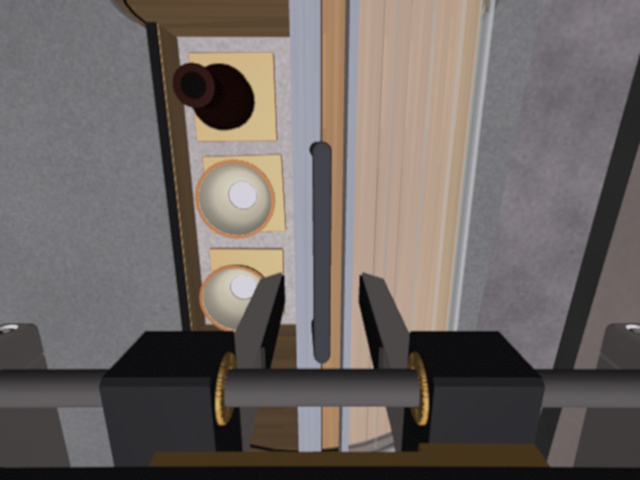

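Emit:
step_arm:
  plan:
    - {"tx": 0,"ty": 0,"tz": -0.03,"turn": 0,"grip": 0.57}
    - {"tx": 0,"ty": 0,"tz": -0.0535,"turn": 0,"grip": 0.57}
    - {"tx": 0,"ty": 0,"tz": -0.0535,"turn": 0,"grip": 0.57}
    - {"tx": 0,"ty": 0,"tz": -0.0535,"turn": 0,"grip": 1}
    - {"tx": 0,"ty": 0,"tz": -0.0535,"turn": 0,"grip": 1}
    - {"tx": 0,"ty": 0,"tz": -0.0535,"turn": 0,"grip": 1}
    - {"tx": 0,"ty": 0,"tz": -0.0535,"turn": 0,"grip": 1}
    - {"tx": 0,"ty": 0,"tz": -0.0535,"turn": 0,"grip": 1}
  squeeze: 40

```text
time: 18.42
tcp_pos: [709.1, -14.7, 285.6]
tcp_rot: [0.707, -0.022, 0.707, 0.022]
contact_force: [-9.7, -0.8, 13.8]
finger_gap: 11.3
```

```bash
python3 - <<'E'
from h import *
s=observe(); print(s['tcp_pos'],s['contact_force'],s['finger_gap'])
yaw=.062;a0=1.634
for a in np.linspace(a0,.3,25)[1:]:
    d=228*(np.cos(a0)-np.cos(a)); print(round(a,2),np.round([d*np.cos(yaw),d*np.sin(yaw),228*(np.sin(a)-np.sin(a0))],1))
E
```

```text
[709.13279322 -14.69142988 285.60117936] [-9.74400114 -0.80718444 13.80207214] 11.289839891003222
1.58 [-12.6  -0.8   0.4]
1.52 [-25.3  -1.6   0.2]
1.47 [-37.9  -2.4  -0.8]
1.41 [-50.4  -3.1  -2.4]
1.36 [-62.9  -3.9  -4.8]
1.3 [-75.1  -4.7  -7.8]
1.24 [-87.2  -5.4 -11.5]
1.19 [-99.1  -6.2 -15.9]
1.13 [-110.7   -6.9  -21. ]
1.08 [-122.    -7.6  -26.7]
1.02 [-133.    -8.3  -33. ]
0.97 [-143.6   -8.9  -39.9]
0.91 [-153.8   -9.5  -47.3]
0.86 [-163.6  -10.2  -55.4]
0.8 [-172.9  -10.7  -63.9]
0.74 [-181.7  -11.3  -73. ]
0.69 [-190.   -11.8  -82.6]
0.63 [-197.8  -12.3  -92.6]
0.58 [-205.   -12.7 -103. ]
0.52 [-211.6  -13.1 -113.8]
0.47 [-217.6  -13.5 -124.9]
0.41 [-223.   -13.8 -136.4]
0.36 [-227.7  -14.1 -148.2]
0.3 [-231.8  -14.4 -160.2]
```

Emit:
step_arm:
  plan:
    - {"tx": -0.0126,"ty": -0.0008,"tz": 0.0014,"turn": 0,"grip": 1}
    - {"tx": -0.0253,"ty": -0.0016,"tz": 0.0012,"turn": 0,"grip": 1}
    - {"tx": -0.0379,"ty": -0.0024,"tz": 0.0002,"turn": 0,"grip": 1}
    - {"tx": -0.0504,"ty": -0.0031,"tz": -0.0014,"turn": 0,"grip": 1}
    - {"tx": -0.0629,"ty": -0.0039,"tz": -0.0038,"turn": 0,"grip": 1}
    - {"tx": -0.0751,"ty": -0.0047,"tz": -0.0068,"turn": 0,"grip": 1}
    - {"tx": -0.0751,"ty": -0.0047,"tz": -0.0068,"turn": 0,"grip": 1}

```text
time: 19.0
tcp_pos: [633.9, -19.2, 279.2]
tcp_rot: [0.708, -0.022, 0.706, 0.022]
contact_force: [-4.5, 2.2, 7.7]
finger_gap: 11.1
```

Emit:
step_arm:
  plan:
    - {"tx": -0.0121,"ty": -0.0007,"tz": -0.0035,"turn": 0,"grip": 1}
    - {"tx": -0.024,"ty": -0.0015,"tz": -0.0078,"turn": 0,"grip": 1}
    - {"tx": -0.0357,"ty": -0.0022,"tz": -0.0128,"turn": 0,"grip": 1}
    - {"tx": -0.047,"ty": -0.0029,"tz": -0.0185,"turn": 0,"grip": 1}
    - {"tx": -0.058,"ty": -0.0036,"tz": -0.0248,"turn": 0,"grip": 1}
    - {"tx": -0.0686,"ty": -0.0042,"tz": -0.0317,"turn": 0,"grip": 1}
    - {"tx": -0.0686,"ty": -0.0042,"tz": -0.0317,"turn": 0,"grip": 1}

```text
time: 19.58
tcp_pos: [564.9, -23.4, 246.2]
tcp_rot: [0.707, -0.022, 0.707, 0.022]
contact_force: [-3.6, 3.7, 0.2]
finger_gap: 11.2
```

Next: a 0.97 → 0.58.

Emit:
step_arm:
  plan:
    - {"tx": -0.0102,"ty": -0.0006,"tz": -0.0074,"turn": 0,"grip": 1}
    - {"tx": -0.02,"ty": -0.0013,"tz": -0.0155,"turn": 0,"grip": 1}
    - {"tx": -0.0293,"ty": -0.0018,"tz": -0.024,"turn": 0,"grip": 1}
    - {"tx": -0.0381,"ty": -0.0024,"tz": -0.0331,"turn": 0,"grip": 1}
    - {"tx": -0.0464,"ty": -0.0029,"tz": -0.0427,"turn": 0,"grip": 1}
    - {"tx": -0.0542,"ty": -0.0034,"tz": -0.0527,"turn": 0,"grip": 1}
    - {"tx": -0.0614,"ty": -0.0038,"tz": -0.0631,"turn": 0,"grip": 1}
    - {"tx": -0.0614,"ty": -0.0038,"tz": -0.0631,"turn": 0,"grip": 1}

```text
time: 20.25
tcp_pos: [503.1, -27.3, 182.0]
tcp_rot: [0.706, -0.022, 0.708, 0.022]
contact_force: [-6.4, 2.7, -2.2]
finger_gap: 10.9
```

Emit:
step_arm:
  plan:
    - {"tx": -0.0066,"ty": -0.0004,"tz": -0.0108,"turn": 0,"grip": 1}
    - {"tx": -0.0126,"ty": -0.0008,"tz": -0.0219,"turn": 0,"grip": 1}
    - {"tx": -0.018,"ty": -0.0011,"tz": -0.0334,"turn": 0,"grip": 1}
    - {"tx": -0.0227,"ty": -0.0014,"tz": -0.0452,"turn": 0,"grip": 1}
    - {"tx": -0.0227,"ty": -0.0014,"tz": -0.0452,"turn": 0,"grip": 1}

```text
time: 20.67
tcp_pos: [480.0, -28.7, 136.2]
tcp_rot: [0.705, -0.022, 0.708, 0.022]
contact_force: [-8.5, 1.5, -3.9]
finger_gap: 10.9
```

Emit:
step_arm:
  plan:
    - {"tx": 0,"ty": 0,"tz": 0,"turn": 0,"grip": 0.57}
    - {"tx": 0,"ty": 0,"tz": 0,"turn": 0,"grip": 0.57}
    - {"tx": 0,"ty": 0,"tz": 0,"turn": 0,"grip": 0.57}
    - {"tx": 0,"ty": 0,"tz": 0,"turn": 0,"grip": 0.57}
    - {"tx": 0,"ty": 0,"tz": 0.02,"turn": 0,"grip": 0.57}
    - {"tx": 0,"ty": 0,"tz": 0.05,"turn": 0,"grip": 0.57}
    - {"tx": 0,"ty": 0,"tz": 0.09,"turn": 0,"grip": 0.57}
    - {"tx": 0,"ty": 0,"tz": 0.12,"turn": 0.12,"grip": 0.57}
    - {"tx": 0,"ty": 0,"tz": 0.12,"turn": 0.24,"grip": 1}
    - {"tx": 0,"ty": 0,"tz": 0.12,"turn": 0.36,"grip": 1}
    - {"tx": 0,"ty": 0,"tz": 0.12,"turn": 0.48,"grip": 1}
    - {"tx": 0,"ty": 0,"tz": 0.12,"turn": 0.6,"grip": 1}

```text
time: 21.67
tcp_pos: [482.1, -29.0, 258.3]
tcp_rot: [0.668, -0.232, 0.668, 0.231]
contact_force: [-0.8, 0.3, -0.4]
finger_gap: 17.1
```

Emit:
step_arm:
  plan:
    - {"tx": 0,"ty": 0,"tz": 0,"turn": 0.12,"grip": 1}
    - {"tx": 0,"ty": 0,"tz": 0,"turn": 0.24,"grip": 1}
    - {"tx": 0,"ty": 0,"tz": 0,"turn": 0.36,"grip": 1}
    - {"tx": 0,"ty": 0,"tz": 0,"turn": 0.48,"grip": 1}
    - {"tx": 0,"ty": 0,"tz": 0,"turn": 0.6,"grip": 1}
    - {"tx": 0,"ty": 0,"tz": 0,"turn": 0.72,"grip": 1}
    - {"tx": 0,"ty": 0,"tz": 0,"turn": 0.84,"grip": 1}
    - {"tx": 0,"ty": 0,"tz": 0,"turn": 0.97,"grip": 1}
    - {"tx": 0,"ty": 0,"tz": 0,"turn": 0.97,"grip": 1}
    - {"tx": 0,"ty": 0,"tz": 0,"turn": 0.97,"grip": 1}

```text
time: 22.5
tcp_pos: [482.0, -29.0, 258.0]
tcp_rot: [-0.486, 0.514, -0.486, -0.514]
contact_force: [1.0, 0.3, -0.1]
finger_gap: 0.3
```

```bash
python3 - <<'E'
from h import *
s=observe();r=R.from_quat(np.roll(s['tcp_rot'],-1)).as_matrix(); print('jaw yaw',np.arctan2(r[1,2],r[0,2])); print(s['tcp_pos'],s['contact_force'],s['finger_gap'],s['joint_positions'])
save('wrist','w14')
c=wristc(load('w14'),s);P=cloud(c)
m=(P[...,2]>120)&(P[...,2]<175)&(P[...,0]<490)&(abs(P[...,1]+29)<60);Q=P[m];print(len(Q),Q.min(0),Q.max(0),np.median(Q,0),np.percentile(Q[:,2],95))
E
```

```text
jaw yaw 1.6273427880426203
[482.00049151 -29.014525   257.96496235] [ 0.96784751  0.32820144 -0.07593721] 0.2879197466508987 [ 0.65660622  0.15960582 -0.72613855  1.87264644  0.11593699  1.15123125
  1.5167966 ]
2100 [470.16055979 -88.90688136 151.33789407] [488.16802028  30.99562679 161.52577441] [478.38320051 -28.50319135 158.16096075] 159.81528032278104
```

View pics/w14.png

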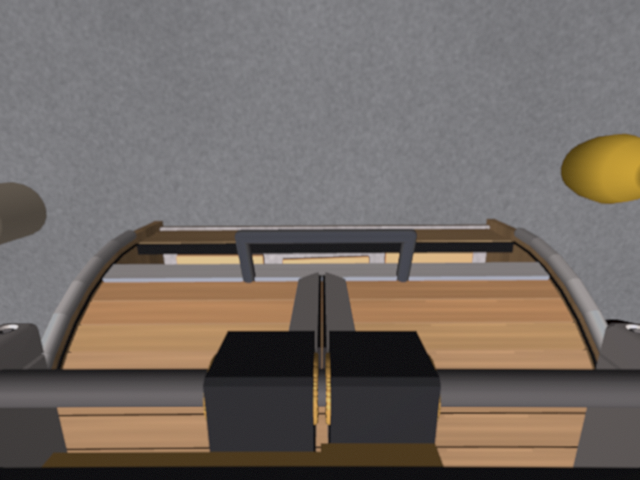

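Emit:
step_arm:
  plan:
    - {"tx": -0.003,"ty": 0,"tz": -0.04,"turn": 0,"grip": 1}
    - {"tx": -0.003,"ty": 0,"tz": -0.075,"turn": 0,"grip": 1}
    - {"tx": -0.003,"ty": 0,"tz": -0.094,"turn": 0,"grip": 1}
    - {"tx": -0.0045,"ty": 0,"tz": -0.1,"turn": 0,"grip": 1}
    - {"tx": -0.006,"ty": 0,"tz": -0.107,"turn": 0,"grip": 1}
    - {"tx": -0.008,"ty": 0,"tz": -0.1145,"turn": 0,"grip": 1}
    - {"tx": -0.01,"ty": 0,"tz": -0.12,"turn": 0,"grip": 1}
    - {"tx": -0.0115,"ty": 0,"tz": -0.1255,"turn": 0,"grip": 1}
    - {"tx": -0.013,"ty": 0,"tz": -0.131,"turn": 0,"grip": 1}
    - {"tx": -0.014,"ty": 0,"tz": -0.137,"turn": 0,"grip": 1}
    - {"tx": -0.014,"ty": 0,"tz": -0.137,"turn": 0,"grip": 1}

```text
time: 23.47
tcp_pos: [467.2, -29.0, 119.8]
tcp_rot: [0.485, -0.514, 0.485, 0.515]
contact_force: [-0.0, 0.1, 0.3]
finger_gap: 0.5
```

```bash
python3 - <<'E'
from h import *
s=observe();print(s['tcp_pos'],s['contact_force'])
save('wrist','w15')
E
```

```text
[467.17702013 -28.97283928 119.81925089] [-0.00431844  0.14360245  0.29590704]
```

View pics/w15.png

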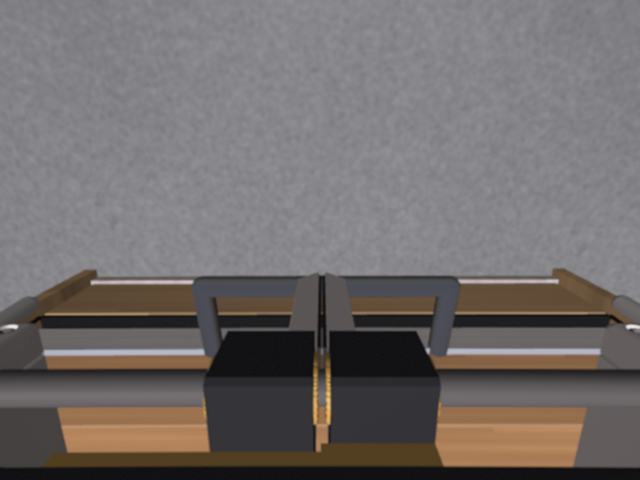

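Emit:
step_arm:
  plan:
    - {"tx": -0.0005,"ty": 0,"tz": -0.005,"turn": 0,"grip": 1}
    - {"tx": -0.001,"ty": 0,"tz": -0.01,"turn": 0,"grip": 1}
    - {"tx": -0.001,"ty": 0,"tz": -0.014,"turn": 0,"grip": 1}
    - {"tx": -0.001,"ty": 0,"tz": -0.017,"turn": 0,"grip": 1}
    - {"tx": -0.001,"ty": 0,"tz": -0.019,"turn": 0,"grip": 1}
    - {"tx": -0.001,"ty": 0,"tz": -0.019,"turn": 0,"grip": 1}

```text
time: 24.02
tcp_pos: [466.7, -28.9, 101.3]
tcp_rot: [0.485, -0.515, 0.485, 0.515]
contact_force: [-0.4, -0.3, 0.1]
finger_gap: 0.6
```

Emit:
step_arm:
  plan:
    - {"tx": 0,"ty": 0,"tz": -0.001,"turn": 0,"grip": 1}
    - {"tx": 0,"ty": 0,"tz": -0.002,"turn": 0,"grip": 1}
    - {"tx": 0,"ty": 0,"tz": -0.003,"turn": 0,"grip": 1}
    - {"tx": 0,"ty": 0,"tz": -0.003,"turn": 0,"grip": 1}

```text
time: 24.35
tcp_pos: [467.1, -28.9, 99.4]
tcp_rot: [-0.485, 0.515, -0.485, -0.515]
contact_force: [-6.3, -0.4, 19.4]
finger_gap: 0.4
```

```bash
python3 - <<'E'
from h import *
s=observe();print(s['tcp_pos'],s['contact_force'])
save('wrist','w16');save('scene','s16')
a=load('s16')['image'][170:300,230:430];cv2.imwrite('pics/s16c.png',cv2.resize(a,None,fx=4,fy=4,interpolation=cv2.INTER_CUBIC))
E
```

```text
[467.12390729 -28.8942237   99.41817089] [-6.34920272 -0.3968433  19.38566627]
```

View pics/w16.png

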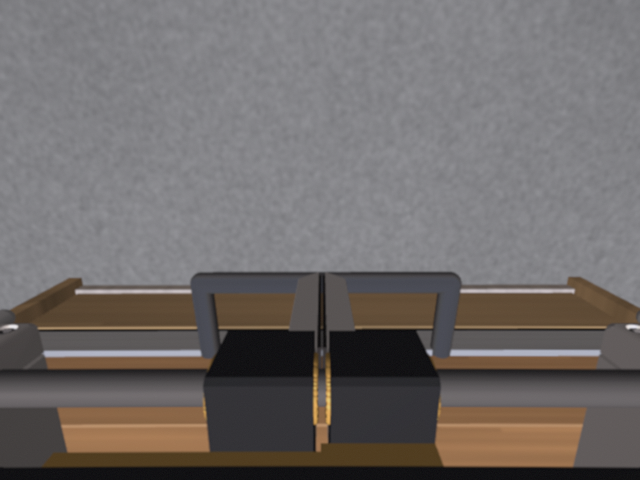

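View pics/s16c.png

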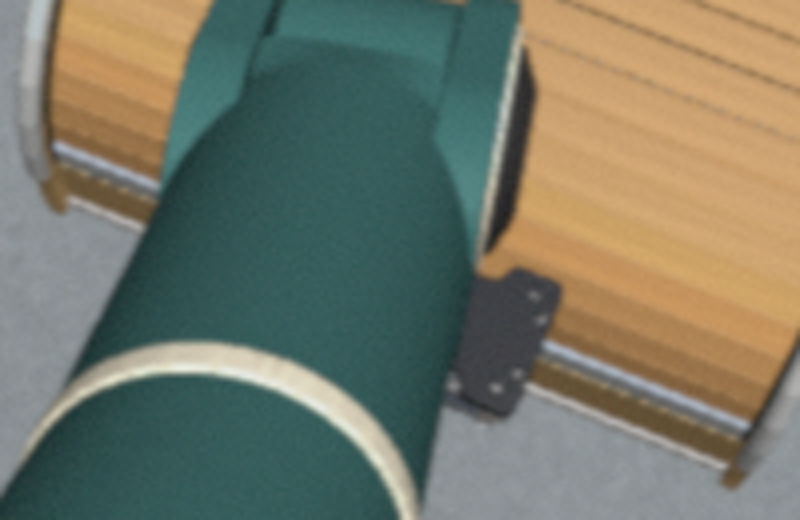

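Emit:
step_arm:
  plan:
    - {"tx": 0,"ty": 0,"tz": -0.0006,"turn": 0,"grip": 1}
    - {"tx": 0,"ty": 0,"tz": -0.0006,"turn": 0,"grip": 1}
    - {"tx": 0,"ty": 0,"tz": 0.01,"turn": 0,"grip": 1}
    - {"tx": 0,"ty": 0,"tz": 0.04,"turn": 0,"grip": 1}
    - {"tx": 0,"ty": 0,"tz": 0.08,"turn": 0,"grip": 1}
    - {"tx": 0,"ty": 0,"tz": 0.12,"turn": 0,"grip": 1}
    - {"tx": 0,"ty": 0,"tz": 0.16,"turn": 0,"grip": 1}
    - {"tx": 0,"ty": 0,"tz": 0.2,"turn": 0,"grip": 1}
    - {"tx": 0,"ty": -0.04,"tz": 0.2,"turn": 0,"grip": 1}
    - {"tx": 0,"ty": -0.08,"tz": 0.2,"turn": 0,"grip": 1}
    - {"tx": -0.02,"ty": -0.12,"tz": 0.2,"turn": 0,"grip": 1}
    - {"tx": -0.04,"ty": -0.16,"tz": 0.2,"turn": 0,"grip": 1}

```text
time: 25.45
tcp_pos: [429.0, -185.0, 299.0]
tcp_rot: [-0.485, 0.515, -0.484, -0.515]
contact_force: [1.4, -1.5, 0.2]
finger_gap: 0.6
```

Emit:
step_arm:
  plan:
    - {"tx": -0.02,"ty": -0.04,"tz": 0,"turn": 0,"grip": 1}
    - {"tx": -0.04,"ty": -0.08,"tz": 0,"turn": 0,"grip": 1}
    - {"tx": -0.06,"ty": -0.12,"tz": 0,"turn": 0,"grip": 1}
    - {"tx": -0.08,"ty": -0.16,"tz": 0,"turn": 0,"grip": 1}
    - {"tx": -0.08,"ty": -0.2,"tz": 0,"turn": 0,"grip": 1}
    - {"tx": -0.08,"ty": -0.24,"tz": 0,"turn": 0,"grip": 1}
    - {"tx": -0.08,"ty": -0.24,"tz": 0,"turn": 0,"grip": 1}
    - {"tx": -0.08,"ty": -0.24,"tz": 0,"turn": 0,"grip": 1}

```text
time: 26.12
tcp_pos: [348.5, -426.0, 298.1]
tcp_rot: [0.486, -0.514, 0.485, 0.514]
contact_force: [0.7, 0.3, 0.8]
finger_gap: 1.0
```

```bash
python3 - <<'E'
from h import *
s=observe();print(s['tcp_pos'],s['contact_force'],s['qvel'])
save('top','t17');save('scene','s17')
a=load('s17')['image'][170:300,230:430];cv2.imwrite('pics/s17c.png',cv2.resize(a,None,fx=4,fy=4,interpolation=cv2.INTER_CUBIC))
c=load('s17')
print([world(c,493,322),world(c,480,319)])
E
```

```text
[ 348.5210903  -425.96650597  298.06115404] [0.72021639 0.25633124 0.77335858] [-0.02916426 -0.04628564 -0.04423688  0.04973093 -0.01944224 -0.00336956
 -0.02210072]
[array([ 503.90226914, -403.22410374,   99.34359633]), array([ 498.21927239, -377.64418487,   97.5803805 ])]
```

View pics/s17.png

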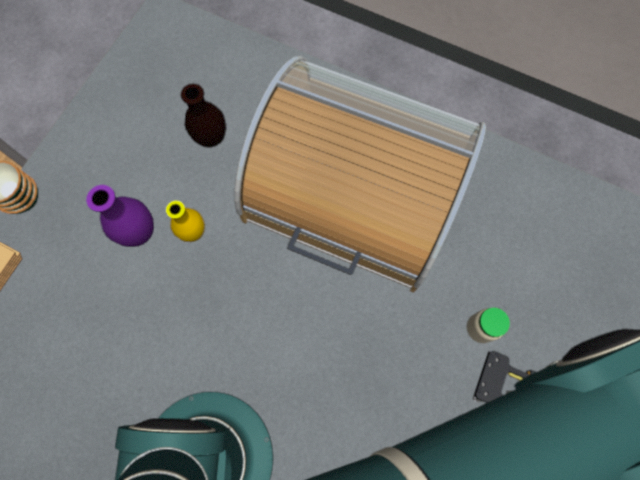

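View pics/t17.png

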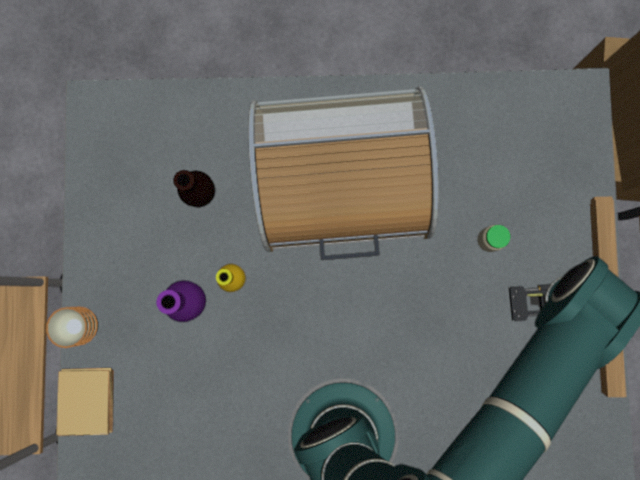

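View pics/s17c.png

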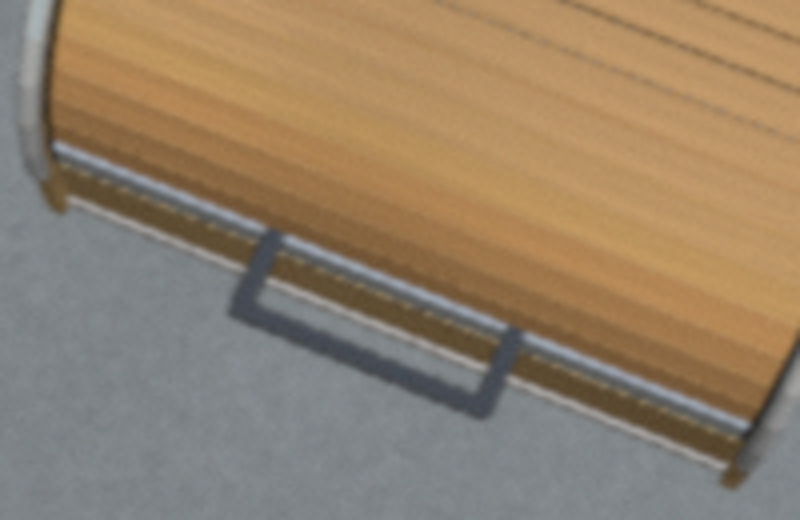

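Emit:
step_arm:
  plan:
    - {"tx": 0,"ty": 0,"tz": 0,"turn": 0,"grip": 1}
    - {"tx": 0,"ty": 0,"tz": 0,"turn": 0,"grip": 1}
    - {"tx": 0,"ty": 0,"tz": 0,"turn": 0,"grip": 1}

```text
time: 26.47
tcp_pos: [349.9, -422.7, 299.1]
tcp_rot: [-0.484, 0.515, -0.485, -0.515]
contact_force: [0.1, -0.1, -0.2]
finger_gap: 0.4
```

```bash
python3 -c "
from plant import *
print(job_done())"
```

```text
the job is handed in; nothing more can be done
None
```

The job is handed in at about 26.5 s of robot time. I rolled the cover up to its stop and stood the smaller dark brown vase on the empty left bat. Then I rolled the cover down again, pressing the handle onto the sill at the end.

**Last checks**
- **Vase:** with the cover still up, it stood upright and released. Its axis was about 5 to 7 mm from the bat's centre (limit 25 mm). Its lip was at 158.5 mm, as expected for a vase standing on the bat. It has been out of sight since the cover closed.
- **Cover:** the handle stopped with its top at 99.4 mm under 19 N of push, against about 99.8 mm calculated for fully down. The last picture shows the cover on the sill.
- **Bowls and jar:** the jar measured within about 2 mm of where it stood. The bowls looked undisturbed in the last pictures with the cover up; I did not measure them after placing the vase.
- **Robot:** it was parked clear of everything, with about zero contact force.

**What disagreed**
- **Grip on the vase:** the fingers stopped at a 38 mm opening instead of the neck's 32 mm, both before and after I raised the grip 8 mm, so they probably held the 40 mm lip. It held steady all the way.
- **Bat position:** the camera estimates of the bat's centre differed by up to 7 mm. I aimed a few millimetres toward the front, to keep the gripper clear of the raised cover.
- **First lift of the handle:** this gave about 50 N of sideways force because my arc was about 3 mm off. I corrected it on the way up.

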